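# Fetch the control vials from the dial-locked sample safe

## Robot

A 6-joint arm with a two-finger parallel gripper is mounted at the origin on a cart in front of the work surface, level with it; the furniture and walls round the work are solid. World frame = base frame: x ahead of the robot, y to its left, z up, the work surface at z = 0. Lengths are in mm, angles in rad, forces in N, time in s.
With the tool pointing down it reaches from about 275 to 1000 mm from the base axis. Payload 8.4 kg.
Tool frame: the origin (TCP) lies at the very end of the fingers, on their centre line; the grasp point (between the pads) lies 19 mm behind it; z points along the fingers, x is the direction in which the jaws open and shut, and the axes are right-handed (so a half turn about z gives the same grasp; the last joint's range is limited). The gripper opens to 85 mm and grips with 20 to 120 N. Pads are 22 mm wide; open, the fingers measure 114 mm over their backs; the gripper's body (76 mm by 85 mm) begins 54 mm behind the grasp point. The pads swing forward as they close: fully open they stand 13 mm farther back than shut.
Start: joints at [1.137, 0.353, 1.633, -0, 1.155, -0.002], TCP at [261.565, 567.637, 231.281] pointing down, gripper open.
Joint ranges: [-2.63, 2.63], [-0.92, 2.1], [0.06, 2.66], [-1.3, 4.44], [0, 2.69], [-3.02, 3.02]. Speed limits (rad/s): [2.22, 2.22, 2.79, 3.14, 3.14, 3.14].

## Interface

Orientations are given as [roll, pitch, yaw] about the fixed x, y, z axes, in that order (R = Rz(yaw) Ry(pitch) Rx(roll)).
In Python, from rig import r gives the robot as it stands.
- The arm moves only by the tool arm_command, never from a script. Its argument "targets" is a list of rows, each a list of 6 numbers: the shift along the tool's x, y, z in m, then the turn, a rotation vector about the tool's x, y, z in rad. A call has 1 to 20 rows; each row shifts and turns the commanded pose from where the row before left it, along the tool's axes as they then stand; what a row does not reach is not made up. A row lasts 1/12 s, in which the tool goes at most 41.7 mm and 7.16 degrees, less where a joint would pass 70% of its speed; a pose out of reach is approached as far as the arm can. A call is refused whole if a number of a shift passes 0.0417 or a number of a turn 0.125, either way. A call with a gripper value outside its range is refused whole. "fingers" is the finger opening in m, from 0 to 0.0854, set as the call begins (left out, the last holds). The fingers move at their own pace and stop on an object; "squeeze" is the grip in N (left out, the last holds). Time passes only in rows, so rows that do not move let the fingers close. It gives the time, the measured TCP pose, the force and the opening at its end, in the units of the state.
- r.sense(): the state, without advancing time (a new reading comes with each control period).
- r.grab_frame(name): name is "scene" or "top" or "wrist"; returns a dict with "image" (420x560x3 uint8, blue, green, red), "fx", "fy", "cx", "cy" (pixels), "k1" (the pictures are not rectified: a ray, as slopes to the right and down, at radius r is drawn at 1 + k1 r^2 times it, then the intrinsics apply), "xyz" and "orientation" of the camera in the world. Camera axes: x right, y down, z forward; pixel columns grow to the right and rows downward; lengths in mm; the calibration is good to about 2 mm. A picture is of the moment at which its call begins. There is no depth.
- r.sign_off(): hands the job in, once; it reports no verdict.
The state is a dict: "clock": time; "qpos": joint angles; "qvel": joint speeds; "joint_efforts": joint torques, N m; "eef_pos": TCP position; "tcp_rot": TCP orientation; "contact_force": force on the tool from outside, world axes, zero at the start; "wrist_torque": the same for the moment, N m; "opening": opening from 0.0 (shut) to 1.0 (fully open).
Only numpy, scipy, OpenCV 4.12 (cv2) and the standard library are available. Lean on these libraries where they do the work, as an engineer would, in place of code of your own. Each camera call takes 0.05 s, during which the arm holds its last target.

## Task

Open the grey sample safe on the bench: turn its dial, read like a clock face with 12 at the back, right to 3, left to 11 and right to 2, pausing for a moment on each, then lever up the lid from the slot at its front with the blade of the flat pry tool and lay the tool back down on the bench. Stand every vial that is in the safe upright in the steel tray, then shut the lid fully and turn the dial back to 12 to lock it. Leave the slide box and specimen cup where they are.

Things in the scene. Friction and masses are not known exactly. Their poses are not given: they have to be found in the camera images.
- safe: Grey steel sample safe fixed to the bench, 160 (x) x 260 (y) x 90 mm high; origin at bench height under the middle of the vial compartment, x to the back (hinge), y left, z up. Compartment open from -75 to +75 mm in x, -85 to +85 in y; floor 30 mm, rim 90 mm above the bench. Dial deck at its left, y = 85 to 170 mm, top at 90 mm; dial axis at x = 0, y = +117 mm.
- dial (a joint): Dial angle (rad): 0 = pointer at 12 (toward the hinge, double tick), growing clockwise from above; one hour is 0.524, so 3 is 1.571 (toward the lid), 2 is 1.047, 11 is -0.524. Stop near 6 (at -2.9, +2.9). Friction 0.06 N m: it stays where left. A steel rim under the bar reaches over the lid's edge and holds it shut, but for a gap that frees it at 2 (within 0.25 rad).
- dial_grip (a point): Centre of the dial's black bar grip, on the dial's vertical axis, 120 mm above the bench. The bar is 50 mm long, 12 mm wide and 24 mm tall (from 108 to 132 mm above the bench); x of this frame points along the bar to the end with the white pointer line.
- safe_lid (a joint): Opening angle of the steel lid (rad): 0 shut, 1.5 upright and stopped. The lid is 155 mm from hinge to front edge, 174 mm wide, 8 mm thick, 120 g, with no handle; its hinge is stiff (0.14 N m), so that it stays at any angle.
- lid_hinge (a point): The lid's hinge line (along safe y) at the middle of the compartment: safe x = +75 mm, 90 mm above the bench, level with the underside of the shut lid. Fixed to the safe, with the safe's axes.
- lid_edge (a point): Middle of the lower front edge of the lid, 155 mm from the hinge; it moves with the lid.
- pry_slot (a point): Centre of the mouth of the pry slot in the safe's front face, 84 mm above the bench: a gap 82 mm wide, 12 mm high (78 to 90 mm) between the 5 mm front wall and the underside of the lid, open through to the compartment. Its x axis points straight into the slot.
- tool_grip (a point): The loose pry tool (110 g): black handle 95 mm long, 22 wide, 20 tall, with a thin flat steel blade. This point is in the handle at mid-height, 10 mm above its underside and near the centre of mass; the handle reaches from 55 mm behind it to 40 mm ahead. x points to the blade's tip, z up.
- tool_tip (a point): Middle of the tip of the pry tool's blade, 116 mm ahead of tool_grip and at the same height. The blade is 24 mm wide and 3 mm thick.
- tray: Loose open steel tray, 150 x 150 x 22 mm high, walls 4 mm, floor about 4 mm; the origin is the centre of its underside. 600 g.
- vial_1_mid (a point): A small dark glass vial with a screw cap, 25 mm in diameter, 48 mm tall, 30 g, loose, standing in the safe at the start; this point is on its axis 24 mm above its foot, z along the axis. None if absent.
- vial_2_mid (a point): A small dark glass vial with a screw cap, 25 mm in diameter, 48 mm tall, 30 g, loose, standing in the safe at the start; this point is on its axis 24 mm above its foot, z along the axis. None if absent.
- vial_3_mid (a point): A small dark glass vial with a screw cap, 25 mm in diameter, 48 mm tall, 30 g, loose, standing in the safe at the start; this point is on its axis 24 mm above its foot, z along the axis. None if absent.
- vial_4_mid (a point): A small dark glass vial with a screw cap, 25 mm in diameter, 48 mm tall, 30 g, loose, standing in the safe at the start; this point is on its axis 24 mm above its foot, z along the axis. None if absent.
- slide_box: Bystander: grey box with shut lid, 79 x 95 x 33 mm; origin under its centre.
- specimen_cup_1: Bystander: cup with a yellow-orange lid, 64 mm in diameter, 71 mm tall; origin under its centre.

How it is judged:
By the outcome, as a careful person would: the job done as asked, in the order asked, and still so for the second after the job is handed in, with the robot touching nothing.
Of vial_1, vial_2, vial_3, vial_4 only 2 to 4 are there at a start; the rules pass over those that are not, and their reading is None.
At some moment in a run one of pry_tool, tray may be knocked a few centimetres aside while the robot is not near it.
It also fails if it takes over 210 s, if anything falls off the work surface, if the arm or the gripper's body presses on something with over 40 N, if the wrist force passes 120 N, or if a joint passes its speed limit or range.

## Working session

There is one attempt and no reset: what is moved stays moved. The work goes in short steps, Python scripts to look and compute and a tool call to move; the robot and the scene stay as the last step left them, time stands still between calls to the robot, and variables do not carry over. Pictures are saved under pics/ and viewed, and the job is handed in when it is done.

Besides the shell and the picture viewer there is one more tool, called after "Emit:" as name(argument=value, ...), one argument or row to a line, values as JSON. arm_command: Moves the arm, as the interface text tells. Its arguments: {"type":"object","properties":{"targets":{"type":"array"},"fingers":{"type":"number"},"squeeze":{"type":"number"}},"required":["targets"]}

```bash
mkdir -p pics; ls; python3 - <<'E'
from rig import r
import cv2
s=r.sense(); print(s)
for n in ["scene","top","wrist"]:
    f=r.grab_frame(n); cv2.imwrite(f"pics/a_{n}.png",f["image"]); print(n,{k:v for k,v in f.items() if k!="image"})
E
```

```text
pics
{'clock': 0.0, 'qpos': array([ 1.13656550e+00,  3.53647343e-01,  1.63413599e+00,  3.39411693e-05,
        1.15518884e+00, -2.41577013e-03]), 'qvel': array([ 0.00164143, -0.0006961 ,  0.00165656,  0.00108985, -0.00010256,
       -0.00177171]), 'joint_efforts': array([ 1.91808984e-03, -6.05260921e+01, -3.42072022e+01,  1.00653281e-04,
        9.42972751e-03, -3.09054576e-05]), 'eef_pos': array([261.37508232, 567.20062202, 230.56138473]), 'tcp_rot': array([-3.14155829e+00,  1.37944363e-03,  1.13896757e+00]), 'contact_force': array([ 0.90593744, -0.65866217, -0.54320611]), 'wrist_torque': array([-0.05628633,  0.02686628,  0.02411035]), 'opening': 1.0003729391568323}
scene {'fx': 422.43257365131166, 'fy': 422.43257365131166, 'cx': 282.1583015626113, 'cy': 208.89318570792824, 'k1': -0.05576100208944053, 'xyz': array([-117.03905043,  632.38605416,  451.42035784]), 'orientation': array([-2.01130158, -0.00937996, -2.13564127])}
top {'fx': 418.2064217126748, 'fy': 418.2064217126748, 'cx': 281.75357484101613, 'cy': 212.6439526422999, 'k1': -0.06831393805326025, 'xyz': array([424.62956071, 197.77769693, 953.40579135]), 'orientation': array([-3.02756555, -0.01344163, -1.56404344])}
wrist {'fx': 320.30255036029143, 'fy': 320.30255036029143, 'cx': 282.78254530928075, 'cy': 208.09557639859486, 'k1': -0.02353247162319519, 'xyz': array([196.71556065, 598.64233464, 373.21053506]), 'orientation': array([2.85284280e+00, 7.04247329e-04, 1.13781400e+00])}
```

View pics/a_scene.png

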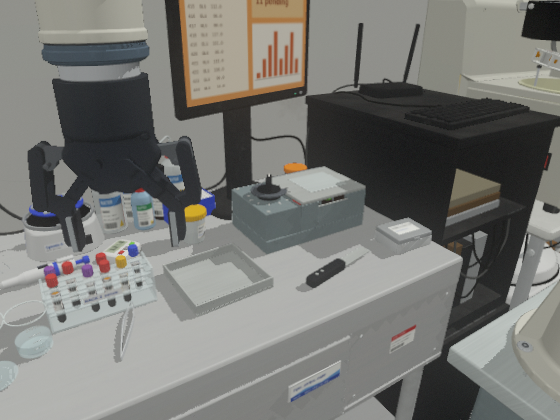

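View pics/a_top.png

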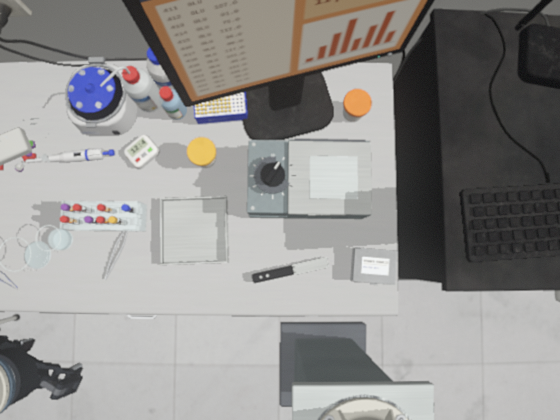

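View pics/a_wrist.png

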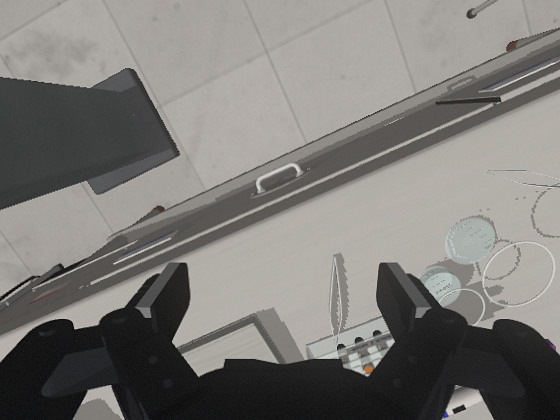

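```bash
cat > h.py <<'E'
import numpy as np, cv2
from scipy.spatial.transform import Rotation as R
def RM(o): return R.from_euler('xyz',o).as_matrix()
def ray(f,u,v):
    xd=(u-f["cx"])/f["fx"]; yd=(v-f["cy"])/f["fy"]; x,y=xd,yd
    for _ in range(30):
        k=1+f["k1"]*(x*x+y*y); x,y=xd/k,yd/k
    d=RM(f["orientation"])@np.array([x,y,1.]); return np.array(f["xyz"]),d/np.linalg.norm(d)
def onz(f,u,v,z):
    o,d=ray(f,u,v); return o+d*(z-o[2])/d[2]
def proj(f,P):
    p=RM(f["orientation"]).T@(np.asarray(P,float)-f["xyz"]); x,y=p[0]/p[2],p[1]/p[2]
    k=1+f["k1"]*(x*x+y*y); return np.array([f["cx"]+f["fx"]*x*k,f["cy"]+f["fy"]*y*k])
def two(fa,a,fb,b):
    o1,d1=ray(fa,*a); o2,d2=ray(fb,*b)
    t=np.linalg.lstsq(np.c_[d1,-d2],o2-o1,rcond=None)[0]
    p,q=o1+t[0]*d1,o2+t[1]*d2; return (p+q)/2,np.linalg.norm(p-q)
def crop(f,x0,y0,x1,y1,s,name):
    cv2.imwrite(name,cv2.resize(f["image"][y0:y1,x0:x1],None,fx=s,fy=s,interpolation=cv2.INTER_CUBIC))
E
python3 - <<'E'
from rig import r
from h import *
f=r.grab_frame("top"); crop(f,150,130,410,300,3,"pics/b_top.png")
for n,u,v,z in [("safe lid corner",372,140,90),("",247,140,90),("",247,218,90),("",370,217,90),("dial",273,175,132),("tray",194,230,11),("tip",329,262,10),("tail",253,275,10),("sb",374,265,33)]:
    print(n,onz(f,u,v,z).round(0))
g=r.grab_frame("scene"); crop(g,140,150,440,320,2.6,"pics/b_scene.png")
E
```

```text
safe lid corner [682.  -5.  90.]
 [678. 262.  90.]
 [512. 259.  90.]
 [516.   2.  90.]
dial [594. 205. 132.]
tray [492. 384.  11.]
tip [422.  79.  10.]
tail [392. 249.  10.]
sb [416. -18.  33.]
```

View pics/b_top.png

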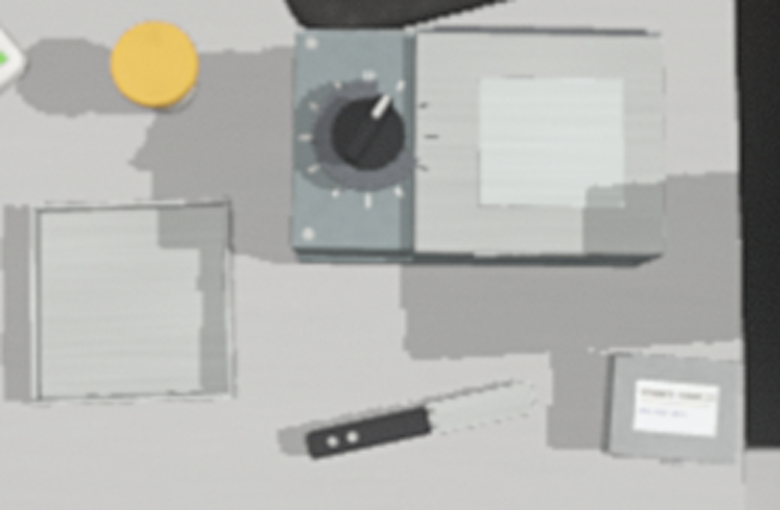

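View pics/b_scene.png

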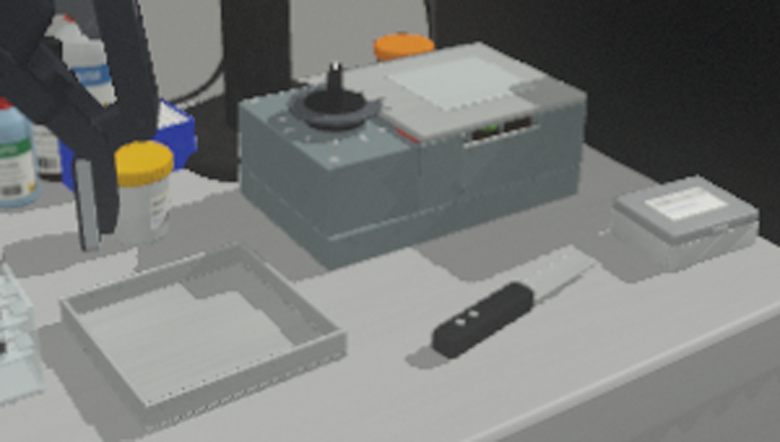

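```bash
python3 - <<'E'
from rig import r
from h import *
f=r.grab_frame("top"); g=r.grab_frame("scene")
cv2.imwrite("pics/tmp0.png",f["image"]);
a=cv2.resize(f["image"][150:205,240:300],None,fx=9,fy=9,interpolation=cv2.INTER_NEAREST)
b=cv2.resize(g["image"][165:225,230:310],None,fx=9,fy=9,interpolation=cv2.INTER_NEAREST)
cv2.imwrite("pics/c_top.png",a);cv2.imwrite("pics/c_scene.png",b)
E
```

```text
(no output)
```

View pics/c_top.png

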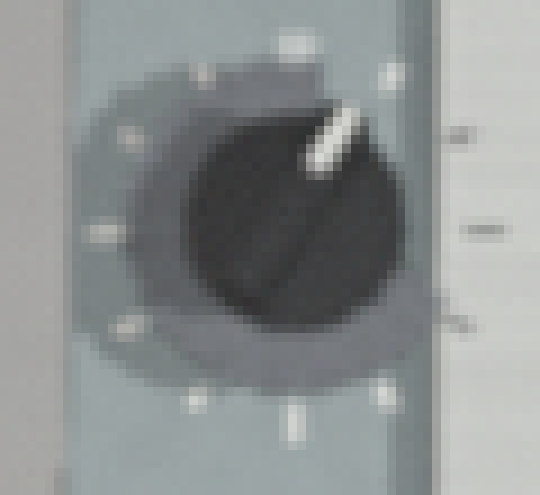

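View pics/c_scene.png

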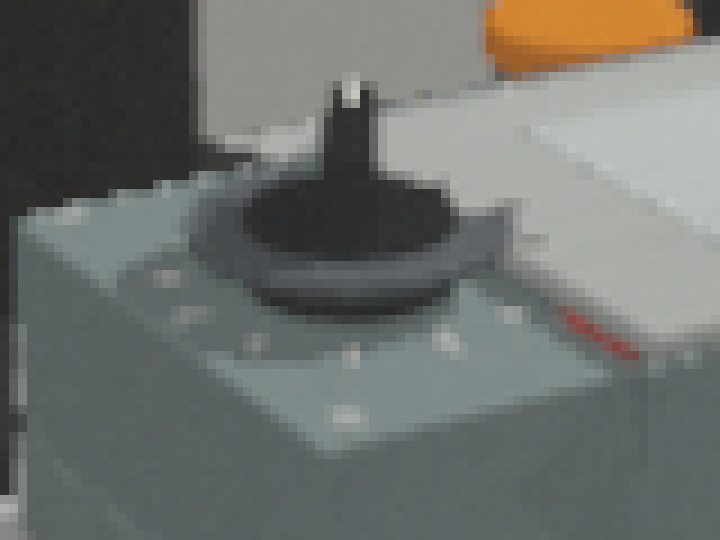

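```bash
python3 - <<'E'
from rig import r
from h import *
f=r.grab_frame("top"); g=r.grab_frame("scene")
P=lambda a,b,z: onz(f,240+a/9-.5,150+b/9-.5,z)
t12,t6,t9,t3=P(295,47,90),P(293,422,90),P(104,231,90),P(485,231,98)
print(t12,t6,(t12+t6)/2,t9,t3,(t9+t3)/2)
c=(t12+t6)/2
d=t12-t6; print("yaw12-6",np.arctan2(d[1],d[0])); d=t9-t3; print("yaw 9-3",np.arctan2(-d[0],d[1]))
print("line ends z132",P(318,167,132),P(348,110,132))
b=P(290,108,108); 
for z in (100,104,108): print(z,"disc top/bot/left/right",P(290,108,z)[:2].round(1),P(290,332,z)[:2].round(1),P(185,220,z)[:2].round(1),P(407,220,z)[:2].round(1))
img=f["image"]; 
# safe edges: front-left & back along columns
hsv=cv2.cvtColor(img,cv2.COLOR_BGR2GRAY).astype(int)
for u in (295,330,360): print(u,hsv[130:150,u],hsv[205:228,u])
print(hsv[180,238:258],hsv[160,362:380])
# tool mask
m=((img.max(2)<70)).astype(np.uint8)
m[:250]=0;m[290:]=0;m[:,:240]=0;m[:,310:]=0
ys,xs=np.nonzero(m); pts=np.c_[xs,ys].astype(np.float32); print(cv2.minAreaRect(pts),len(xs))
E
```

```text
[646.67096473 207.70433186  90.        ] [557.57516955 207.31249009  90.        ] [602.12306714 207.50841097  90.        ] [602.26123318 251.83211459  90.        ] [601.42945196 163.24072568  98.        ] [601.84534257 207.53642014  94.        ]
yaw12-6 0.004397954469737934
yaw 9-3 -0.009388686572930722
line ends z132 [608.54646025 201.8387007  132.        ] [621.58351715 195.26526958 132.        ]
100 disc top/bot/left/right [629.6 208.6] [577.  208.1] [603.  232.6] [603.4 181.3]
104 disc top/bot/left/right [628.6 208.6] [576.2 208. ] [602.1 232.4] [602.6 181.4]
108 disc top/bot/left/right [627.7 208.5] [575.5 208. ] [601.3 232.2] [601.7 181.5]
295 [ 67  66  65  59  51  61 124 179 167 128 134 185 200 200 199 201 200 199
 199 199] [202 200 201 199 199 201 202 202 179 122  89  87  96 130 161 168 168 168
 167 167 166 165 166]
330 [202 202 201 201 202 202 204 203 188 150 124 162 194 201 202 202 202 202
 202 203] [198 199 200 199 202 201 201 201 194 161 108  85  88 116 160 168 167 167
 165 165 165 165 166]
360 [202 202 201 202 202 202 202 204 201 173 124 134 181 200 200 199 199 197
 198 198] [162 162 163 164 164 165 166 166 163 139 101  86  87 102 143 164 167 167
 167 167 165 164 165]
[167 165 167 166 165 166 167 168 164 146 132 129 128 128 129 126 116 103
  98  96] [198 199 199 198 198 199 198 199 195 189 198 203 202 202 202 202 202 202]
((272.94598388671875, 273.7623291015625), (7.224847316741943, 38.20747756958008), 77.19573211669922) 54
```

```bash
python3 - <<'E'
from rig import r
from h import *
f=r.grab_frame("top"); g=r.grab_frame("scene")
for u,v in [(295,213.4),(330,214.2),(360,214.4)]: print("front98",onz(f,u,v,98).round(1))
for u,v in [(295,140.),(330,140),(360,140.8)]: print("back",onz(f,u,v,98).round(1),onz(f,u,v,90).round(1))
print("left90",onz(f,247,180,90).round(1), "right98",onz(f,371,160,98).round(1))
# scene check: ticks & corners predicted
o=np.array([602,90.5,0])
for n,p in [("slot",[-80,0,84]),("slotL",[-80,41,84]),("slotR",[-80,-41,84]),("frontR top",[-80,-90,98]),("deck front left",[-80,170,90]),("bar top",[0,117,132]),("tick6",[-44.5,117,90]),("tick12",[44.5,117,90])]:
    print(n,proj(g,o+p).round(1),proj(f,o+p).round(1))
E
```

```text
front98 [521.3 159.6  98. ]
front98 [520.3  87.4  98. ]
front98 [520.4  25.1  98. ]
back [676.9 160.1  98. ] [679.3 159.7  90. ]
back [677.8  86.2  98. ] [680.2  85.1  90. ]
back [677.   22.4  98. ] [679.4  20.8  90. ]
left90 [591.9 260.2  90. ] right98 [ 6.357e+02 -1.000e-01  9.800e+01]
slot [334.3 199.3] [327.7 214.1]
slotL [319.1 203.4] [308.1 213.9]
slotR [348.9 195.4] [347.1 214.3]
frontR top [366.1 185.2] [371.8 213.7]
deck front left [266.1 214.9] [246.3 213.1]
bar top [268.4 177. ] [272.  171.2]
tick6 [279.5 202.6] [272.  196.4]
tick12 [258.3 188.5] [272.4 154.8]
```

```bash
python3 - <<'E'
from rig import r
from h import *
f=r.grab_frame("top"); g=r.grab_frame("scene")
print(two(f,(186,103),g,(177,112)),two(f,(390,67),g,(312,84)))
s=r.sense()
# delta in tool axes to a world target
def delta(p,yaw):
    s=r.sense(); M=RM(s["tcp_rot"]); return M.T@(np.array(p)-s["eef_pos"])
print(delta([602,207.5,200],0), s["tcp_rot"])
E
cat >> h.py <<'E'
def go(s,p,rpy=(np.pi,0,None)):
    """total shift (tool axes, mm) and turn (rotvec tool axes) from the present pose"""
    M=RM(s["tcp_rot"]); T=RM([rpy[0],rpy[1],s["tcp_rot"][2] if rpy[2] is None else rpy[2]])
    d=M.T@(np.array(p,float)-s["eef_pos"]); w=R.from_matrix(M.T@T).as_rotvec()
    return d.round(1),w.round(3)
E
```

```text
(array([692.67245727, 358.12090302, 267.98340999]), np.float64(8.42646847149142)) (array([746.79249975,   3.15085594, 289.62696681]), np.float64(11.71948765146508))
[-184.58500455  459.92965531   31.30396155] [-3.14155655e+00 -3.31610764e-05  1.13897283e+00]
```

Emit:
arm_command(
  targets=[
    [-0.0142, 0.0354, 0.0024, 0, 0, 0],
    [-0.0142, 0.0354, 0.0024, 0, 0, 0],
    [-0.0142, 0.0354, 0.0024, 0, 0, 0],
    [-0.0142, 0.0354, 0.0024, 0, 0, 0],
    [-0.0142, 0.0354, 0.0024, 0, 0, 0],
    [-0.0142, 0.0354, 0.0024, 0, 0, 0],
    [-0.0142, 0.0354, 0.0024, 0, 0, 0],
    [-0.0142, 0.0354, 0.0024, 0, 0, 0],
    [-0.0142, 0.0354, 0.0024, 0, 0, 0],
    [-0.0142, 0.0354, 0.0024, 0, 0, 0],
    [-0.0142, 0.0354, 0.0024, 0, 0, 0],
    [-0.0142, 0.0354, 0.0024, 0, 0, 0],
    [-0.0142, 0.0354, 0.0024, 0, 0, 0],
    [0, 0, 0, 0, 0, 0.099],
    [0, 0, 0, 0, 0, 0],
    [0, 0, 0, 0, 0, 0],
  ],
  fingers=0.045,
  squeeze=30,
)

```text
clock: 1.98
eef_pos: [602.1, 207.2, 199.9]
tcp_rot: [-3.141, 0.0, 1.041]
contact_force: [0.1, -0.3, 0.2]
opening: 0.524
```

```bash
python3 - <<'E'
from rig import r
from h import *
s=r.sense(); print(s["clock"],s["eef_pos"],s["tcp_rot"],s["qpos"],s["contact_force"])
print(go(s,[602,207.5,112],(np.pi,0,1.04)))
w=r.grab_frame("wrist"); cv2.imwrite("pics/d_wrist.png",w["image"]); print(w["xyz"],w["orientation"])
print(proj(w,[602,207.5,132]),proj(w,[602+25*np.cos(.53),207.5-25*np.sin(.53),132]))
E
```

```text
1.9833 [602.09388669 207.20685225 199.87386159] [-3.14094102e+00  2.22925505e-04  1.04112804e+00] [ 3.28905418e-01  4.00937183e-01  1.63613369e+00  3.88964448e-04
  1.10511640e+00 -7.12397311e-01] [ 0.05566247 -0.34165956  0.21366812]
(array([ 0.2, -0.2, 87.9]), array([-0.001,  0.   ,  0.001]))
[540.7186619  244.7196326  342.49991002] [ 2.85353130e+00 -2.83867490e-04  1.03996425e+00]
[281.14831655 220.97543531] [281.22868756 254.03818725]
```

View pics/d_wrist.png

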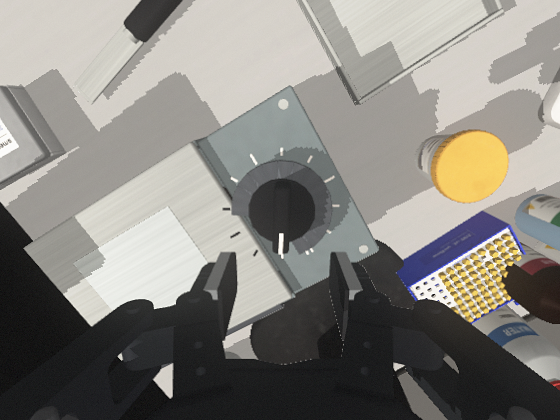

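Emit:
arm_command(
  targets=[
    [0, 0, 0.02, 0, 0, 0],
    [0, 0, 0.02, 0, 0, 0],
    [0, 0, 0.02, 0, 0, 0],
    [0, 0, 0.02, 0, 0, 0],
    [0, 0, 0.008, 0, 0, 0],
    [0, 0, 0, 0, 0, 0],
    [0, 0, 0, 0, 0, 0],
  ],
)

```text
clock: 2.62
eef_pos: [601.9, 208.1, 112.5]
tcp_rot: [-3.141, 0.0, 1.042]
contact_force: [0.5, 0.1, 0.5]
opening: 0.527
```

Emit:
arm_command(
  targets=[
    [0, 0, 0, 0, 0, 0],
    [0, 0, 0, 0, 0, 0],
    [0, 0, 0, 0, 0, 0],
    [0, 0, 0, 0, 0, 0],
    [0, 0, 0, 0, 0, 0],
    [0, 0, 0, 0, 0, 0],
  ],
  fingers=0.0,
  squeeze=40,
)

```text
clock: 3.12
eef_pos: [602.2, 206.2, 113.6]
tcp_rot: [3.141, 0.001, 1.04]
contact_force: [-4.5, -6.7, 10.2]
opening: 0.128
```

Emit:
arm_command(
  targets=[
    [-0.0015, 0, -0.002, 0, 0, 0],
    [0, 0, 0, 0, 0, 0],
    [0, 0, 0, 0, 0, 0],
  ],
)

```text
clock: 3.37
eef_pos: [601.9, 206.0, 113.9]
tcp_rot: [3.141, -0.001, 1.04]
contact_force: [5.0, 0.5, -10.2]
opening: 0.132
```

Emit:
arm_command(
  targets=[
    [0, 0, 0.001, 0, 0, 0.104],
    [0, 0, 0, 0, 0, 0.104],
    [0, 0, 0, 0, 0, 0.104],
    [0, 0, 0, 0, 0, 0.104],
    [0, 0, 0, 0, 0, 0.104],
    [0, 0, 0, 0, 0, 0.104],
    [0, 0, 0, 0, 0, 0.104],
    [0, 0, 0, 0, 0, 0.104],
    [0, 0, 0, 0, 0, 0.104],
    [0, 0, 0, 0, 0, 0.104],
    [0, 0, 0, 0, 0, 0],
    [0, 0, 0, 0, 0, 0],
    [0, 0, 0, 0, 0, 0],
  ],
)

```text
clock: 4.45
eef_pos: [601.6, 205.9, 113.8]
tcp_rot: [3.141, -0.0, 0.003]
contact_force: [-1.3, -3.4, 4.8]
opening: 0.129
```

```bash
python3 - <<'E'
from rig import r
from h import *
s=r.sense(); print(s["clock"],s["eef_pos"],s["tcp_rot"],s["qpos"],s["contact_force"],s["wrist_torque"])
w=r.grab_frame("wrist"); cv2.imwrite("pics/e_wrist.png",w["image"])
f=r.grab_frame("top"); crop(f,200,100,400,260,4,"pics/e_top.png")
E
```

```text
4.45 [601.63656198 205.85953137 113.78428439] [ 3.14134486e+00 -2.91081081e-04  3.34052360e-03] [ 3.27496336e-01  4.95033593e-01  1.70284304e+00 -4.04631453e-04
  9.43519066e-01  3.24393312e-01] [-1.34969041 -3.42069319  4.84339866] [-0.62907402  0.33729942 -0.058089  ]
```

View pics/e_wrist.png

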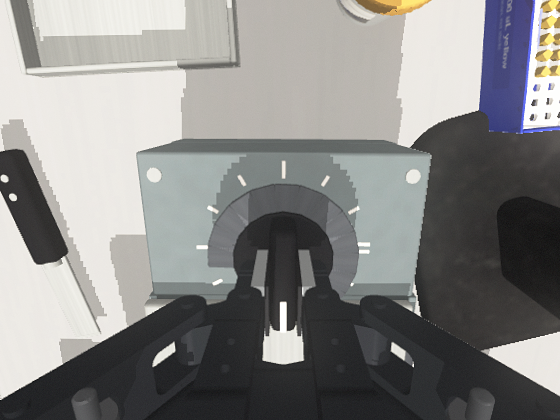

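View pics/e_top.png

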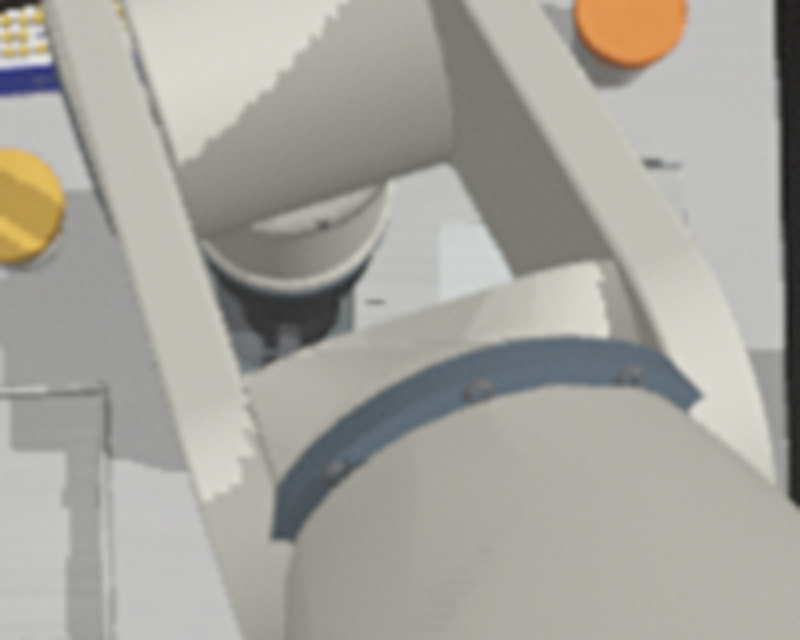

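Emit:
arm_command(
  targets=[
    [0, 0, 0, 0, 0, 0],
    [0, 0, 0, 0, 0, 0],
    [0, 0, 0, 0, 0, 0],
    [0, 0, 0, 0, 0, 0],
    [0, 0, 0, 0, 0, 0],
    [0, 0, 0, 0, 0, 0],
    [0, 0, 0, 0, 0, 0],
    [0, 0, 0, 0, 0, 0],
  ],
)

```text
clock: 5.22
eef_pos: [601.6, 205.8, 113.8]
tcp_rot: [3.141, -0.0, 0.003]
contact_force: [-2.1, -4.7, 5.9]
opening: 0.13
```

Emit:
arm_command(
  targets=[
    [0, 0, 0, 0, 0, -0.11],
    [0, 0, 0, 0, 0, -0.11],
    [0, 0, 0, 0, 0, -0.11],
    [0, 0, 0, 0, 0, -0.11],
    [0, 0, 0, 0, 0, -0.11],
    [0, 0, 0, 0, 0, -0.11],
    [0, 0, 0, 0, 0, -0.11],
    [0, 0, 0, 0, 0, -0.11],
    [0, 0, 0, 0, 0, -0.11],
    [0, 0, 0, 0, 0, -0.11],
    [0, 0, 0, 0, 0, -0.11],
    [0, 0, 0, 0, 0, -0.11],
    [0, 0, 0, 0, 0, -0.11],
    [0, 0, 0, 0, 0, -0.11],
    [0, 0, 0, 0, 0, -0.11],
    [0, 0, 0, 0, 0, -0.11],
    [0, 0, 0, 0, 0, -0.11],
    [0, 0, 0, 0, 0, -0.11],
    [0, 0, 0, 0, 0, -0.11],
    [0, 0, 0, 0, 0, 0],
  ],
)

```text
clock: 6.88
eef_pos: [602.1, 206.5, 113.8]
tcp_rot: [3.14, 0.0, 2.097]
contact_force: [-0.3, -1.5, 4.8]
opening: 0.127
```

Emit:
arm_command(
  targets=[
    [0, 0, 0, 0, 0, 0],
    [0, 0, 0, 0, 0, 0],
    [0, 0, 0, 0, 0, 0],
  ],
)

```text
clock: 7.13
eef_pos: [602.1, 206.5, 113.8]
tcp_rot: [3.14, 0.0, 2.087]
contact_force: [0.2, -1.3, 6.0]
opening: 0.13
```

```bash
python3 - <<'E'
from rig import r
from h import *
s=r.sense(); print(s["clock"],s["eef_pos"],s["tcp_rot"],s["qpos"],s["contact_force"],s["wrist_torque"])
w=r.grab_frame("wrist"); cv2.imwrite("pics/e2_wrist.png",w["image"])
E
```

```text
7.1333 [602.10284281 206.49600967 113.79533372] [3.14007653e+00 9.18345146e-05 2.08707974e+00] [ 3.27926826e-01  4.95285163e-01  1.70237672e+00  2.39406067e-04
  9.42424278e-01 -1.75929357e+00] [ 0.17334302 -1.25022429  6.01574465] [-0.17261568  0.16678682  0.08029774]
```

View pics/e2_wrist.png

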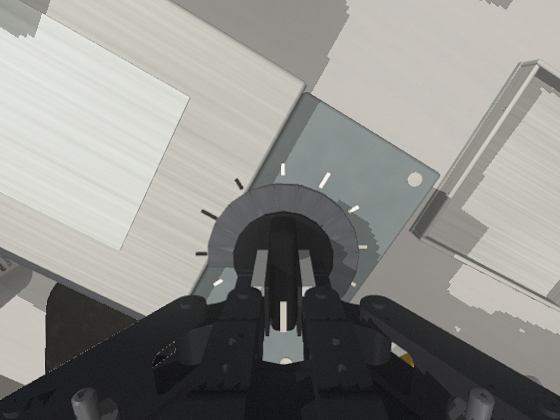

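Emit:
arm_command(
  targets=[
    [0, 0, 0, 0, 0, 0],
    [0, 0, 0, 0, 0, 0],
    [0, 0, 0, 0, 0, 0],
    [0, 0, 0, 0, 0, 0],
    [0, 0, 0, 0, 0, 0],
    [0, 0, 0, 0, 0, 0],
    [0, 0, 0, 0, 0, 0],
    [0, 0, 0, 0, 0, 0],
  ],
)

```text
clock: 7.85
eef_pos: [602.0, 206.5, 113.8]
tcp_rot: [3.14, 0.0, 2.087]
contact_force: [-0.4, -1.5, 6.1]
opening: 0.13
```

Emit:
arm_command(
  targets=[
    [0, 0, 0, 0, 0, 0.1045],
    [0, 0, 0, 0, 0, 0.1045],
    [0, 0, 0, 0, 0, 0.1045],
    [0, 0, 0, 0, 0, 0.1045],
    [0, 0, 0, 0, 0, 0.1045],
    [0, 0, 0, 0, 0, 0.1045],
    [0, 0, 0, 0, 0, 0.1045],
    [0, 0, 0, 0, 0, 0.1045],
    [0, 0, 0, 0, 0, 0.1045],
    [0, 0, 0, 0, 0, 0.1045],
    [0, 0, 0, 0, 0, 0.1045],
    [0, 0, 0, 0, 0, 0.1045],
    [0, 0, 0, 0, 0, 0.1045],
    [0, 0, 0, 0, 0, 0.1045],
    [0, 0, 0, 0, 0, 0.1045],
    [0, 0, 0, 0, 0, 0],
    [0, 0, 0, 0, 0, 0],
  ],
)

```text
clock: 9.27
eef_pos: [601.9, 205.9, 113.7]
tcp_rot: [3.141, -0.001, 0.519]
contact_force: [-0.9, -3.7, 7.4]
opening: 0.13
```

Emit:
arm_command(
  targets=[
    [0, 0, 0, 0, 0, 0],
    [0, 0, 0, 0, 0, 0],
    [0, 0, 0, 0, 0, 0],
    [0, 0, 0, 0, 0, 0],
    [0, 0, 0, 0, 0, 0],
    [0, 0, 0, 0, 0, 0],
    [0, 0, 0, 0, 0, 0],
    [0, 0, 0, 0, 0, 0],
  ],
)

```text
clock: 9.93
eef_pos: [601.9, 205.9, 113.7]
tcp_rot: [3.141, -0.001, 0.519]
contact_force: [-0.6, -3.3, 7.2]
opening: 0.127
```

```bash
python3 - <<'E'
from rig import r
from h import *
s=r.sense(); print(s["clock"],s["eef_pos"],s["tcp_rot"],s["qpos"],s["contact_force"],s["wrist_torque"])
w=r.grab_frame("wrist"); cv2.imwrite("pics/e3_wrist.png",w["image"])
E
```

```text
9.9333 [601.85579434 205.90693856 113.74569385] [ 3.14108994e+00 -5.45390002e-04  5.19405306e-01] [ 3.27489364e-01  4.95180026e-01  1.70269424e+00 -4.81184298e-04
  9.43087178e-01 -1.91633332e-01] [-0.6448062  -3.26518621  7.18678545] [-0.60434897  0.23802054 -0.09813361]
```

View pics/e3_wrist.png

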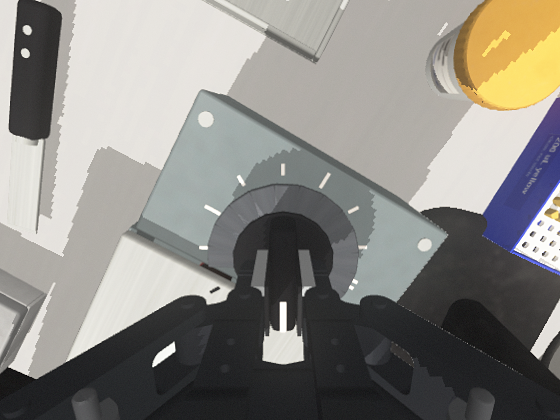

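Emit:
arm_command(
  targets=[
    [0, 0, 0, 0, 0, 0],
    [0, 0, 0, 0, 0, 0],
    [0, 0, 0, 0, 0, 0],
    [0, 0, 0, 0, 0, 0],
    [0, 0, -0.02, 0, 0, 0],
    [0, 0, -0.03, 0, 0, 0],
    [0, 0, -0.03, 0, 0, 0],
    [0, 0, -0.02, 0, 0, 0],
    [0, 0.0, 0, 0, 0, 0],
  ],
  fingers=0.045,
)

```text
clock: 10.73
eef_pos: [603.9, 207.1, 218.0]
tcp_rot: [3.14, -0.007, 0.522]
contact_force: [0.2, 0.3, -0.1]
opening: 0.523
```

```bash
python3 - <<'E'
from rig import r
from h import *
s=r.sense(); print(s["clock"],s["eef_pos"],s["tcp_rot"],s["contact_force"])
w=r.grab_frame("wrist"); cv2.imwrite("pics/f_wrist.png",w["image"])
f=r.grab_frame("top"); crop(f,150,130,410,300,3,"pics/f_top.png")
img=w["image"]
print(go(s,[385,160,180],(np.pi,0,0.0)))
# dial pointer white line on wrist 
print(proj(w,[602,207,132]), proj(w,[602+25*np.cos(1.047),207-25*np.sin(1.047),132]))
E
```

```text
10.7333 [603.90285229 207.05774124 217.98564225] [ 3.14032022 -0.00718489  0.52206104] [ 0.19406585  0.31364753 -0.06913316]
(array([-213.5,  -68.4,   36.4]), array([-0.001, -0.007,  0.522]))
[277.81818957 213.08692814] [278.05889497 244.04240251]
```

View pics/f_wrist.png

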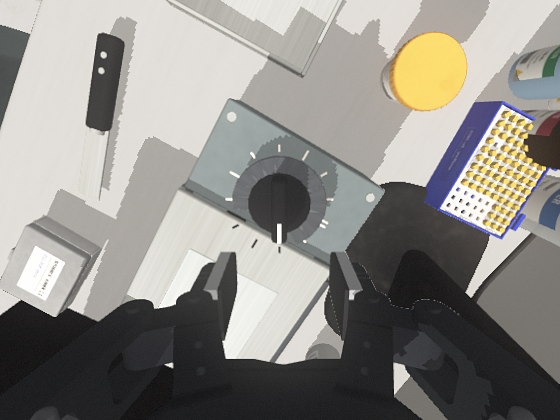

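View pics/f_top.png

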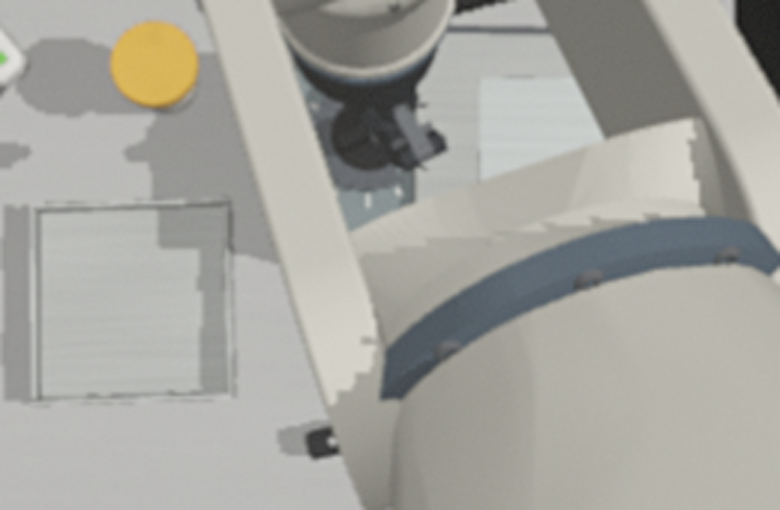

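```bash
python3 - <<'E'
from rig import r
from h import *
w=r.grab_frame("wrist")
a=onz(w,111.5,34,20);b=onz(w,98.5,131,20);t=onz(w,96,199,11.5)
print(a,b,np.linalg.norm(a-b),t,np.linalg.norm(t-b))
f=r.grab_frame("top")
import cv2
f0={**f,"image":cv2.imread("pics/a_top.png")}
a2=onz(f0,253.5,275,15);b2=onz(f0,294,268,20);t2=onz(f0,328,261.5,11.5);print(a2,b2,np.linalg.norm(a2-b2),t2,np.linalg.norm(t2-b2))
for p,q in((a,b),(a2,b2),(b,t),(b2,t2)):
    d=q-p; print(np.arctan2(d[1],d[0]))
E
```

```text
[388.87093206 252.63878566  20.        ] [410.88103256 161.11004248  20.        ] 94.13795914288846 [431.05827709  86.54998455  11.5       ] 77.70825847411213
[392.16021827 247.75418537  15.        ] [408.33230974 157.96937204  20.        ] 91.36656526351933 [423.08276942  81.29413452  11.5       ] 78.54246055139929
-1.3348050946064158
-1.3925866080210043
-1.3065091881448236
-1.3807423669328214
```

```bash
python3 - <<'E'
from rig import r
from h import *
s=r.sense();print(s["eef_pos"],s["tcp_rot"]); print(go(s,[401,198,170],(np.pi,0,0.22)))
E
```

```text
[600.75164727 205.90217942 211.79738699] [-3.14119426e+00  1.82117661e-03  5.22339137e-01]
(array([-177. ,  -92.8,   42.2]), array([-0.   ,  0.002,  0.302]))
```

Emit:
arm_command(
  targets=[
    [-0.0295, -0.0155, 0.007, 0, 0, 0],
    [-0.0295, -0.0155, 0.007, 0, 0, 0],
    [-0.0295, -0.0155, 0.007, 0, 0, 0],
    [-0.0295, -0.0155, 0.007, 0, 0, 0],
    [-0.0295, -0.0155, 0.007, 0, 0, 0],
    [-0.0295, -0.0155, 0.007, 0, 0, 0],
    [0, 0, 0, 0, 0, 0.1],
    [0, 0, 0, 0, 0, 0.1],
    [0, 0, 0, 0, 0, 0.1],
    [0, 0, 0, 0, 0, 0],
    [0, 0, 0, 0, 0, 0],
    [0, 0, 0, 0, 0, 0],
  ],
)

```text
clock: 11.93
eef_pos: [401.4, 198.1, 170.4]
tcp_rot: [3.141, 0.001, 0.226]
contact_force: [0.6, -0.4, 0.2]
opening: 0.529
```

```bash
python3 - <<'E'
from rig import r
from h import *
w=r.grab_frame("wrist"); cv2.imwrite("pics/g_wrist.png",w["image"])
s=r.sense();print(s["clock"],s["eef_pos"],s["tcp_rot"])
img=w["image"]; m=(img.max(2)<75).astype(np.uint8)
n,l,st,c=cv2.connectedComponentsWithStats(m)
for i in range(1,n):
    if st[i,4]>300:
        pts=np.argwhere(l==i)[:,::-1].astype(np.float32); print(st[i],c[i],cv2.minAreaRect(pts))
E
```

```text
11.9833 [401.51017173 198.20503743 170.60804093] [3.14138544e+00 9.70990204e-04 2.24997901e-01]
[ 267  133   23   98 2017] [278.38274665 181.94546356] ((278.0, 181.5), (97.0, 22.0), 90.0)
[   47   150   133   180 13355] [101.31374017 223.287383  ] ((88.80547332763672, 217.75204467773438), (108.03470611572266, 212.6671600341797), 47.121097564697266)
[ 404  167   66  111 2987] [434.79779043 220.04452628] ((432.76055908203125, 219.10401916503906), (35.86885070800781, 110.94342041015625), 20.754074096679688)
[    0   219   560   201 49953] [286.89870478 361.07779313] ((279.5, 319.0), (200.0, 559.0), 90.0)
[ 497  219   63   90 2651] [539.38400604 268.70388533] ((528.0, 263.5), (89.0, 62.0), 90.0)
```

View pics/g_wrist.png

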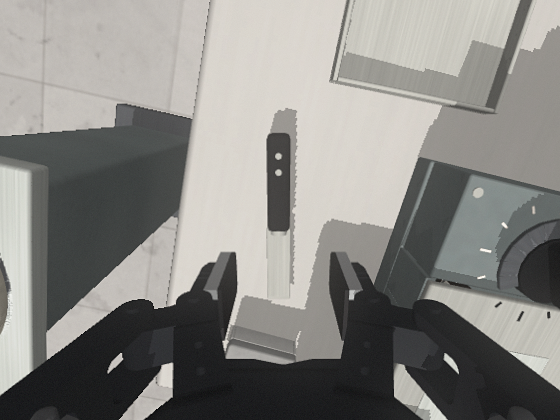

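```bash
python3 - <<'E'
from rig import r
from h import *
w=r.grab_frame("wrist");s=r.sense()
img=w["image"]; m=(img.max(2)<75)
for v in (140,160,180,200,225): 
    u=np.nonzero(m[v,255:305])[0]+255; print(v,u.min(),u.max())
a=onz(w,278.5,133,18);b=onz(w,278.5,231,20);t=onz(w,279,298,11.5);d=b-a
print(a,b,t,np.linalg.norm(d),np.arctan2(d[1],d[0]),np.linalg.norm(t-b),np.arctan2(*(t-a)[1::-1]))
g=a+d*55/95; g[2]=3; print(g,go(s,g,(np.pi,0,0.22)))
E
```

```text
140 267 289
160 267 289
180 268 289
200 268 288
225 268 288
[386.35894016 252.18236646  18.        ] [406.73113076 161.23136718  20.        ] [424.57792454  83.30881927  11.5       ] 93.22612520426927 -1.3504426261747697 80.39080495063196 -1.3482285311212374
[398.1533663  199.52652477   3.        ] (array([ -2.9,  -2.1, 167.7]), array([0.   , 0.001, 0.004]))
```

Emit:
arm_command(
  targets=[
    [-0.0029, -0.0021, 0.03, 0, 0, 0],
    [0, 0, 0.03, 0, 0, 0],
    [0, 0, 0.03, 0, 0, 0],
    [0, 0, 0.03, 0, 0, 0],
    [0, 0, 0.025, 0, 0, 0],
    [0, 0, 0.0195, 0, 0, 0],
    [0, 0, 0, 0, 0, 0],
    [0, 0, 0, 0, 0, 0],
  ],
)

```text
clock: 12.7
eef_pos: [397.7, 199.4, 6.0]
tcp_rot: [3.141, 0.003, 0.223]
contact_force: [0.5, 0.0, 0.0]
opening: 0.53
```

Emit:
arm_command(
  targets=[
    [0, 0, 0, 0, 0, 0],
    [0, 0, 0, 0, 0, 0],
    [0, 0, 0, 0, 0, 0],
    [0, 0, 0, 0, 0, 0],
    [0, 0, 0, 0, 0, 0],
    [0, 0, 0, 0, 0, 0],
  ],
  fingers=0.0,
  squeeze=80,
)

```text
clock: 13.2
eef_pos: [399.2, 200.1, 8.1]
tcp_rot: [-3.141, -0.002, 0.223]
contact_force: [-0.6, -0.4, 6.0]
opening: 0.231
```

Emit:
arm_command(
  targets=[
    [0, 0, -0.02, 0, 0, 0],
    [0, 0, -0.03, 0, 0, 0],
    [0, 0, -0.03, 0, 0, 0],
    [0, 0, -0.03, 0, 0, 0],
    [0, 0, 0, 0, 0, -0.1123],
    [0, 0, 0, 0, 0, -0.1123],
    [0, 0, 0, 0, 0, -0.1123],
    [0, 0, 0, 0, 0, -0.1123],
    [0, 0, 0, 0, 0, -0.1123],
    [0, 0, 0, 0, 0, -0.1123],
    [0, 0, 0, 0, 0, -0.1123],
    [0, 0, 0, 0, 0, -0.1123],
    [0, 0, 0, 0, 0, -0.1123],
    [0, 0, 0, 0, 0, -0.1123],
    [0, 0, 0, 0, 0, -0.1123],
    [0, 0, 0, 0, 0, -0.1123],
    [0, 0, 0, 0, 0, 0],
    [0, 0, 0, 0, 0, 0],
  ],
  squeeze=110,
)

```text
clock: 14.7
eef_pos: [398.7, 199.9, 117.4]
tcp_rot: [3.14, -0.001, 1.567]
contact_force: [0.3, -0.8, -1.7]
opening: 0.221
```

```bash
python3 - <<'E'
from rig import r
from h import *
w=r.grab_frame("wrist"); cv2.imwrite("pics/h_wrist.png",w["image"])
g=r.grab_frame("scene"); crop(g,140,150,440,320,2.6,"pics/h_scene.png")
s=r.sense();print(s["clock"],s["eef_pos"],s["tcp_rot"],s["opening"])
print(go(s,[381,91,100],(np.pi,0,np.pi/2)))
E
```

```text
14.8 [398.57300417 199.83059281 117.11083509] [ 3.14072599e+00 -4.37277725e-04  1.56671348e+00] 0.22107800878524828
(array([-108.9,  -17.1,   17. ]), array([ 0.001, -0.   , -0.004]))
```

View pics/h_wrist.png

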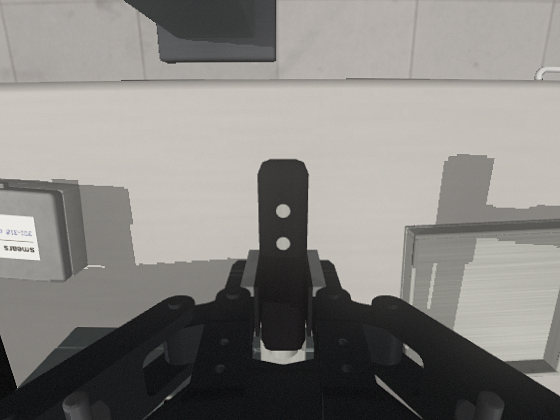

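View pics/h_scene.png

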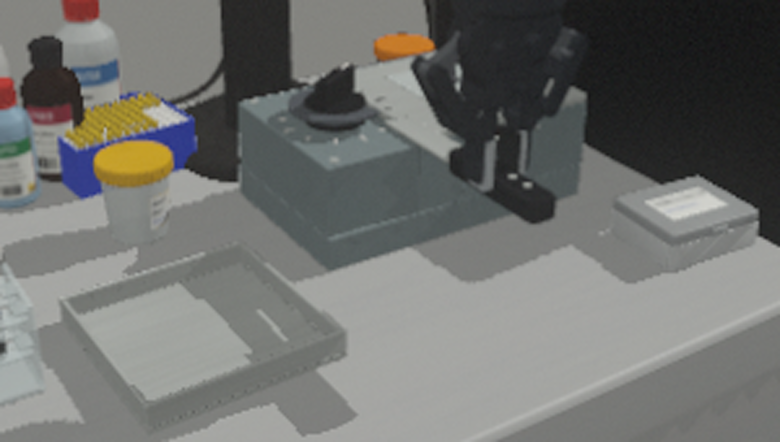

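Emit:
arm_command(
  targets=[
    [-0.036, -0.006, 0.008, 0, 0, 0],
    [-0.036, -0.006, 0.009, 0, 0, 0],
    [-0.0369, -0.0051, 0.01, 0, 0, 0],
    [0, 0, 0.008, 0, 0, 0],
    [0, 0, 0, 0, 0, 0],
    [0, 0, 0, 0, 0, 0],
  ],
)

```text
clock: 15.3
eef_pos: [381.6, 90.9, 81.7]
tcp_rot: [3.142, -0.0, 1.567]
contact_force: [-0.2, 0.5, -1.5]
opening: 0.221
```

```bash
python3 - <<'E'
from rig import r
from h import *
f=r.grab_frame("top"); crop(f,250,170,420,300,4.5,"pics/i_top.png")
g=r.grab_frame("scene"); crop(g,250,130,450,290,3.9,"pics/i_scene.png")
s=r.sense();print(s["clock"],s["eef_pos"],s["tcp_rot"],s["opening"])
P=[497,90.5,s["eef_pos"][2]+2]; print(proj(f,P),proj(g,P))
E
```

```text
15.4 [382.14935775  91.78104439  82.11465145] [ 3.14034646e+00 -4.34805594e-04  1.57003208e+00] 0.22301127841943674
[327.72576354 225.98765829] [341.7872046  203.42504725]
```

View pics/i_top.png

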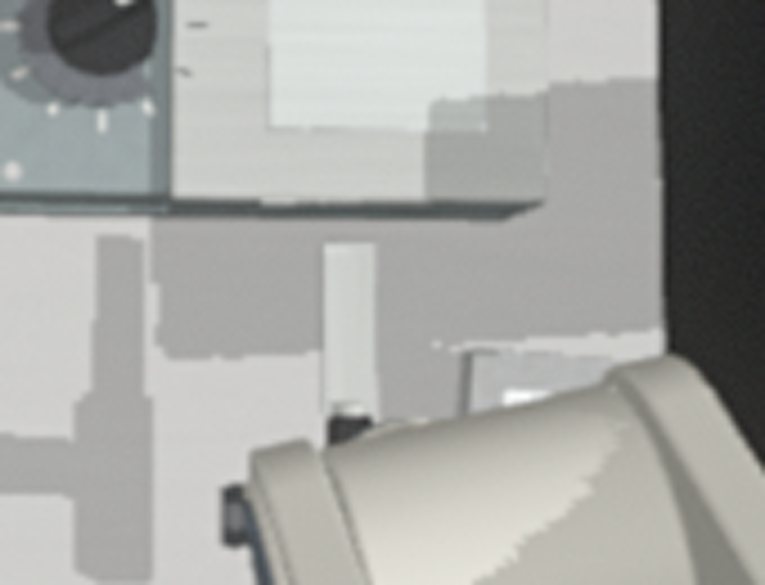

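View pics/i_scene.png

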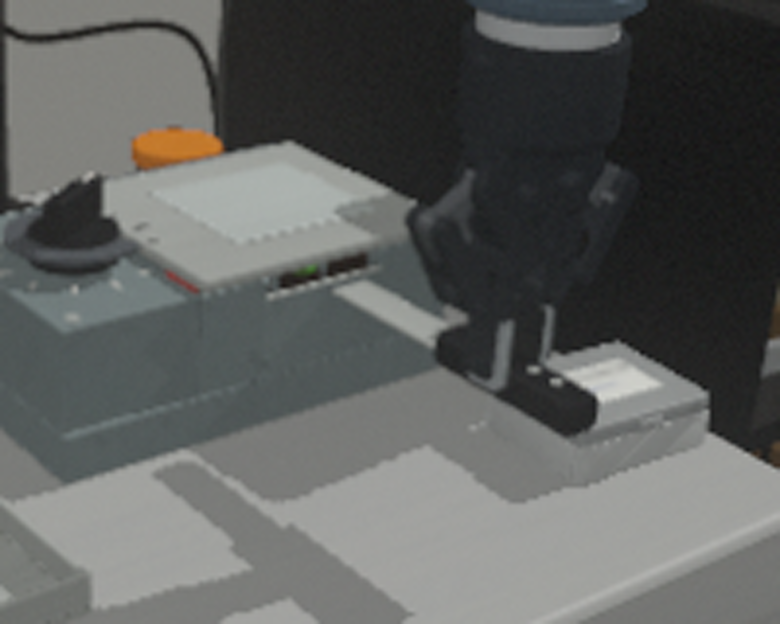

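```bash
python3 - <<'E'
from rig import r
from h import *
f=r.grab_frame("top");g=r.grab_frame("scene")
print(two(f,(327.2,223.8),g,(339.1,203.2)))
print(proj(g,[521.5,90.5,84]),proj(g,[521.5,90.5,78]))
# blade root at handle front in scene: (440,338)
print(two(f,(250+347/4.5-.5,170+413/4.5-.5),g,(250+442/3.9-.5,130+330/3.9-.5)))
s=r.sense();print(s["eef_pos"])
E
```

```text
(array([502.28023008,  92.14948767,  82.9350638 ]), np.float64(1.860593502433572))
[334.4708092  199.42854406] [334.29860324 201.97227961]
(array([424.79555456,  95.18058567,  90.28694193]), np.float64(3.416972725651282))
[381.9841933   91.89661124  82.09121761]
```

Emit:
arm_command(
  targets=[
    [0.001, 0.01, -0.001, 0, 0, 0],
    [0, 0.01, 0, 0, 0, 0],
    [0, 0.005, 0, 0, 0, 0],
    [0, 0, 0, 0, 0, 0],
  ],
)

```text
clock: 15.83
eef_pos: [408.6, 92.4, 82.9]
tcp_rot: [3.14, -0.0, 1.57]
contact_force: [0.8, 0.3, -0.9]
opening: 0.216
```

Emit:
arm_command(
  targets=[
    [0, 0.01, 0, 0, 0, 0],
    [0, 0.01, 0, 0, 0, 0],
    [0, 0, 0, 0, 0, 0],
  ],
)

```text
clock: 16.08
eef_pos: [429.0, 92.1, 82.9]
tcp_rot: [3.139, -0.0, 1.57]
contact_force: [0.5, 0.3, -1.1]
opening: 0.221
```

```bash
python3 - <<'E'
from rig import r
from h import *
f=r.grab_frame("top"); crop(f,250,170,420,300,4.5,"pics/j_top.png")
g=r.grab_frame("scene"); crop(g,250,130,450,290,3.9,"pics/j_scene.png")
E
```

```text
(no output)
```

View pics/j_scene.png

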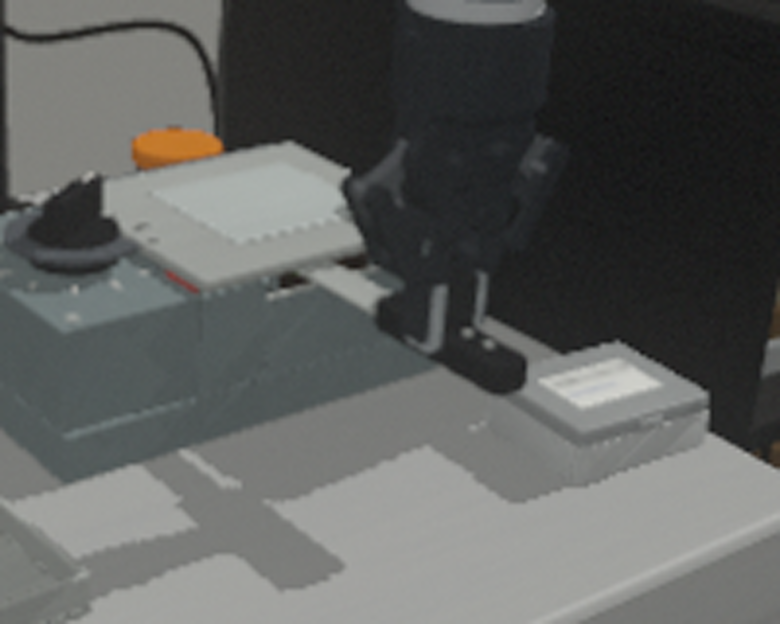

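Emit:
arm_command(
  targets=[
    [0, 0, -0.0045, 0, 0, 0],
    [0, 0.0003, -0.006, 0, 0, 0],
    [0, 0.0003, -0.0067, 0, 0, 0],
    [0, 0.0009, -0.0065, 0, 0, 0],
    [0, 0.001, -0.006, 0, 0, 0],
    [0, 0.0016, -0.0062, 0, 0, 0],
    [0, 0.0016, -0.0061, 0, 0, 0],
    [0, 0, 0, 0, 0, 0],
  ],
)

```text
clock: 16.85
eef_pos: [433.1, 92.0, 126.0]
tcp_rot: [3.139, -0.0, 1.57]
contact_force: [-0.6, -0.3, -1.8]
opening: 0.218
```

```bash
python3 - <<'E'
from rig import r
from h import *
g=r.grab_frame("scene"); crop(g,230,110,430,270,3.9,"pics/k_scene.png")
s=r.sense();print(s["clock"],s["eef_pos"],s["tcp_rot"],s["opening"],s["contact_force"],s["wrist_torque"])
E
```

```text
16.9 [432.9726566   91.9981752  125.46403504] [ 3.13930832e+00 -4.06453657e-04  1.57015051e+00] 0.22008079210680076 [-0.1685983  -0.92360594 -0.70971479] [-0.02705245  0.02740387 -0.02803616]
```

View pics/k_scene.png

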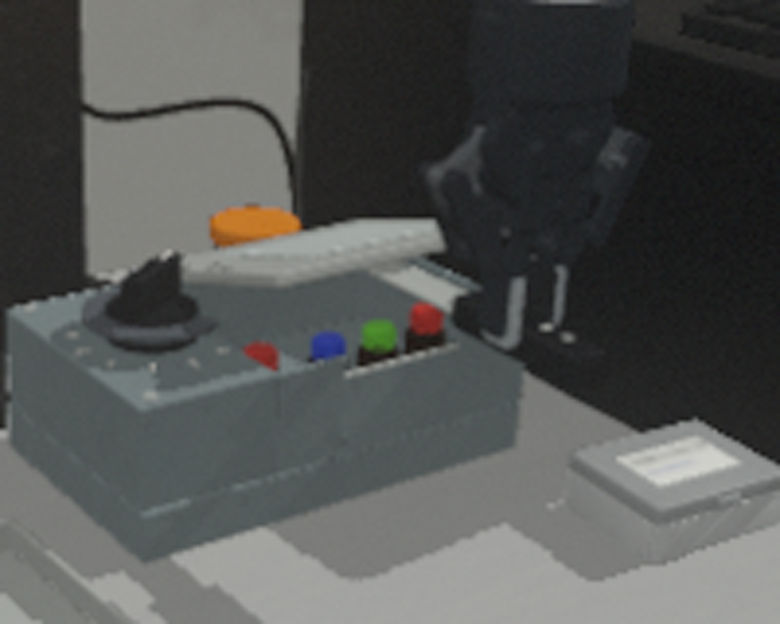

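Emit:
arm_command(
  targets=[
    [0, 0.0043, -0.012, 0, 0, 0],
    [0, 0.0055, -0.0114, 0, 0, 0],
    [0, 0.0067, -0.0108, 0, 0, 0],
    [0, 0.0077, -0.0101, 0, 0, 0],
    [0, 0.0086, -0.0093, 0, 0, 0],
    [0, 0.0096, -0.0084, 0, 0, 0],
    [0, 0.0103, -0.0074, 0, 0, 0],
    [0, 0, 0, 0, 0, 0],
  ],
)

```text
clock: 17.57
eef_pos: [487.2, 92.0, 195.3]
tcp_rot: [3.138, -0.001, 1.57]
contact_force: [0.2, -0.9, -1.2]
opening: 0.221
```

```bash
python3 - <<'E'
from rig import r
from h import *
g=r.grab_frame("scene"); crop(g,230,80,430,240,3.9,"pics/l_scene.png")
s=r.sense();print(s["clock"],s["eef_pos"],s["tcp_rot"],s["opening"],s["contact_force"],s["wrist_torque"])
E
```

```text
17.6167 [485.91045988  91.90599733 194.41160452] [ 3.13940750e+00 -3.34099288e-04  1.56986873e+00] 0.2239338790974883 [ 0.03384944  0.4875302  -0.90601014] [-0.00174337  0.00326244 -0.03296852]
```

View pics/l_scene.png

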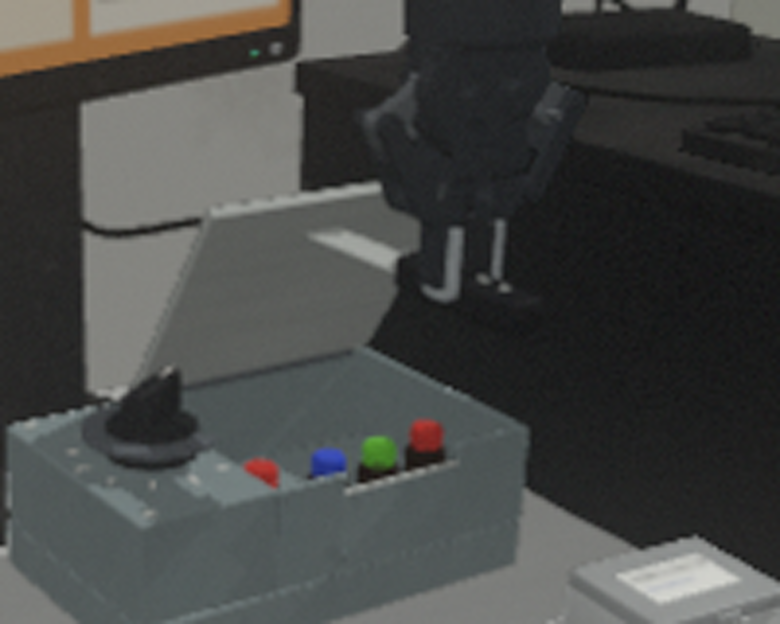

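Emit:
arm_command(
  targets=[
    [0, 0.011, -0.0063, 0, 0, 0],
    [0, 0.0116, -0.0052, 0, 0, 0],
    [0, 0.012, -0.004, 0, 0, 0],
    [0, 0.0124, -0.0028, 0, 0, 0],
    [0, 0.006, -0.001, 0, 0, 0],
    [0, 0, 0, 0, 0, 0],
    [0, 0, 0, 0, 0, 0],
  ],
)

```text
clock: 18.2
eef_pos: [537.0, 91.7, 212.6]
tcp_rot: [-3.141, 0.0, 1.57]
contact_force: [-0.7, 0.4, -1.1]
opening: 0.219
```

```bash
python3 - <<'E'
from rig import r
from h import *
g=r.grab_frame("scene"); crop(g,230,60,430,220,3.9,"pics/m_scene.png")
s=r.sense();print(s["clock"],s["eef_pos"],s["tcp_rot"],s["opening"],s["contact_force"],s["wrist_torque"])
E
```

```text
18.25 [536.75242914  91.71810666 212.63661407] [-3.14047849e+00  1.35208335e-04  1.57011794e+00] 0.22041945100470278 [-0.25260838 -0.42762004 -1.04345405] [ 0.01690265  0.02748063 -0.00597317]
```

View pics/m_scene.png

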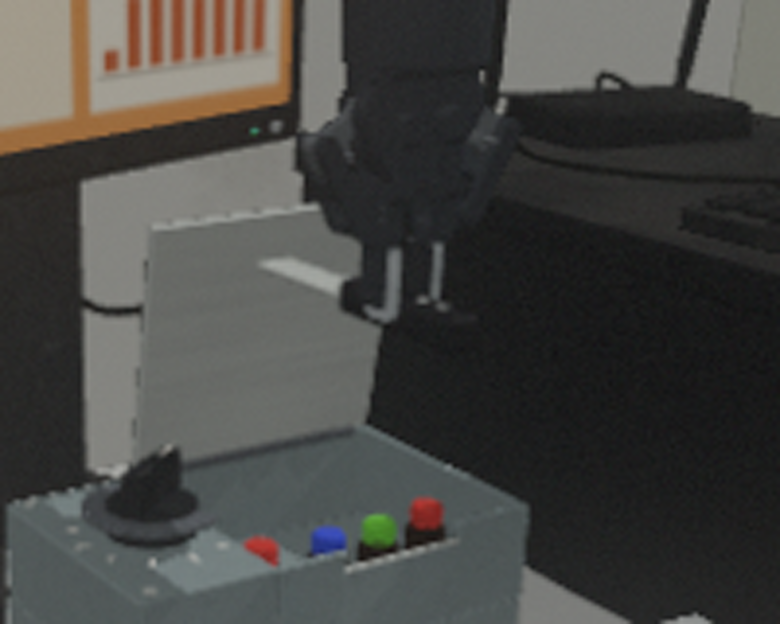

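Emit:
arm_command(
  targets=[
    [0, -0.03, 0, 0, 0, 0],
    [0, -0.035, 0, 0, 0, 0],
    [0, -0.035, 0, 0, 0, 0],
    [0.03, -0.0185, 0, 0, 0, 0],
    [0.03, -0.0185, 0, 0, 0, 0],
    [0.03, 0, 0.01, 0, 0, 0],
    [0.018, 0, 0.03, 0, 0, 0.1],
    [0, 0, 0, 0, 0, 0.113],
    [0, 0, 0, 0, 0, 0.113],
    [0, 0, 0, 0, 0, 0.113],
    [0, 0, 0, 0, 0, 0.113],
    [0, 0, 0, 0, 0, 0.113],
    [0, 0, 0, 0, 0, 0.113],
    [0, 0, 0, 0, 0, 0.113],
    [0, 0, 0, 0, 0, 0.113],
    [0, 0, 0, 0, 0, 0.113],
    [0, 0, 0, 0, 0, 0.113],
    [0, 0, 0, 0, 0, 0.113],
    [0, 0, 0, 0, 0, 0],
  ],
)

```text
clock: 19.83
eef_pos: [400.0, 199.6, 173.1]
tcp_rot: [3.142, 0.0, 0.222]
contact_force: [0.4, 0.0, -1.7]
opening: 0.22
```

```bash
python3 - <<'E'
from rig import r
from h import *
g=r.grab_frame("scene"); crop(g,160,60,440,270,2.8,"pics/n_scene.png")
f=r.grab_frame("top"); crop(f,150,110,410,300,3,"pics/n_top.png")
s=r.sense();print(s["clock"],s["eef_pos"],s["tcp_rot"],s["opening"],s["contact_force"],s["wrist_torque"])
E
```

```text
19.9333 [400.15729883 199.66633955 173.14005929] [3.14152711e+00 2.75502129e-04 2.31086507e-01] 0.2181646228727332 [-0.57185411  0.37796131 -2.27272275] [-0.04127675 -0.05027015  0.02370777]
```

View pics/n_scene.png

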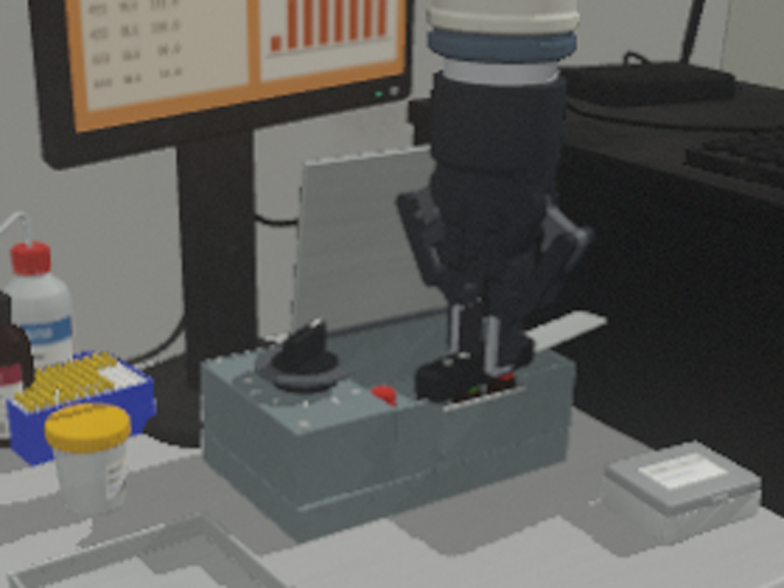

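View pics/n_top.png

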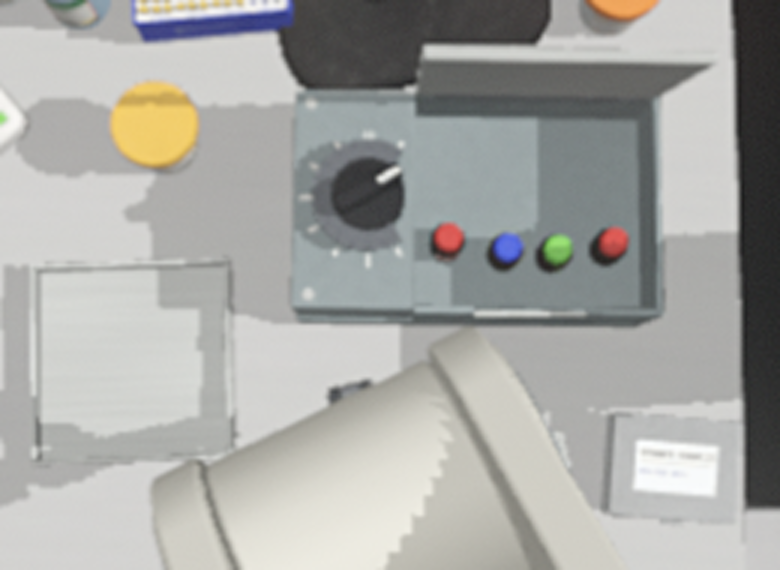

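Emit:
arm_command(
  targets=[
    [0, 0, 0.035, 0, 0, 0],
    [0, 0, 0.035, 0, 0, 0],
    [0, 0, 0.035, 0, 0, 0],
    [0, 0, 0.03, 0, 0, 0],
    [0, 0, 0.02, 0, 0, 0],
    [0, 0, 0.006, 0, 0, 0],
    [0, 0, 0, 0, 0, 0],
    [0, 0, 0, 0, 0, 0],
  ],
)

```text
clock: 20.6
eef_pos: [401.0, 200.0, 12.8]
tcp_rot: [-3.142, -0.0, 0.229]
contact_force: [0.2, 1.0, -0.9]
opening: 0.22
```

Emit:
arm_command(
  targets=[
    [0, 0, 0.002, 0, 0, 0],
    [0, 0, 0.001, 0, 0, 0],
    [0, 0, 0, 0, 0, 0],
  ],
)

```text
clock: 20.85
eef_pos: [401.4, 200.2, 10.2]
tcp_rot: [-3.141, -0.002, 0.227]
contact_force: [-0.5, -0.4, -0.6]
opening: 0.22
```

Emit:
arm_command(
  targets=[
    [0, 0, 0.001, 0, 0, 0],
    [0, 0, 0.001, 0, 0, 0],
    [0, 0, 0, 0, 0, 0],
  ],
)

```text
clock: 21.1
eef_pos: [401.2, 200.1, 8.3]
tcp_rot: [-3.141, -0.001, 0.227]
contact_force: [-2.7, -2.0, 15.1]
opening: 0.221
```

Emit:
arm_command(
  targets=[
    [0, 0, 0.001, 0, 0, 0],
    [0, 0, 0, 0, 0, 0],
  ],
)

```text
clock: 21.27
eef_pos: [401.2, 200.1, 8.2]
tcp_rot: [-3.141, -0.001, 0.227]
contact_force: [-6.8, -3.2, 34.9]
opening: 0.219
```

Emit:
arm_command(
  targets=[
    [0, 0, -0.0015, 0, 0, 0],
    [0, 0, 0, 0, 0, 0],
    [0, 0, 0, 0, 0, 0],
    [0, 0, 0, 0, 0, 0],
  ],
  fingers=0.045,
  squeeze=30,
)

```text
clock: 21.6
eef_pos: [400.7, 199.9, 7.7]
tcp_rot: [-3.142, -0.0, 0.227]
contact_force: [0.1, -0.7, 0.2]
opening: 0.528
```

Emit:
arm_command(
  targets=[
    [0, 0, -0.03, 0, 0, 0],
    [0, 0, -0.04, 0, 0, 0],
    [0, 0, -0.04, 0, 0, 0],
    [0, 0, -0.04, 0, 0, 0],
    [0, 0, -0.04, 0, 0, 0],
    [0, 0, 0, 0, 0, 0],
    [0, 0, 0, 0, 0, 0],
  ],
)

```text
clock: 22.18
eef_pos: [402.1, 200.5, 199.9]
tcp_rot: [-3.14, -0.005, 0.227]
contact_force: [-0.2, -0.1, -0.4]
opening: 0.527
```

```bash
python3 - <<'E'
from rig import r
from h import *
f=r.grab_frame("top"); cv2.imwrite("pics/o_topfull.png",f["image"]); crop(f,280,170,360,210,9,"pics/o_top.png")
g=r.grab_frame("scene"); crop(g,160,60,440,270,2.8,"pics/o_scene.png")
s=r.sense();print(s["clock"],s["eef_pos"],s["tcp_rot"])
hsv=cv2.cvtColor(f["image"],cv2.COLOR_BGR2HSV); m=((hsv[...,1]>140)&(hsv[...,2]>90)).astype(np.uint8); m[:180]=0;m[230:]=0;m[:,:280]=0;m[:,380:]=0
n,l,st,c=cv2.connectedComponentsWithStats(m)
for i in range(1,n):
    if st[i,4]>10: print(st[i],c[i],onz(f,*c[i],76).round(1))
E
```

```text
22.2833 [400.15148832 199.58452317 197.05808119] [3.14134882e+00 9.94597729e-04 2.27130511e-01]
[295 185   9   9  64] [298.921875 189.140625] [575.8 150.5  76. ]
[350 187   9   9  60] [353.93333333 190.55      ] [573.9  32.9  76. ]
[315 189   9   8  61] [318.81967213 192.37704918] [569.3 108.1  76. ]
```

View pics/o_scene.png

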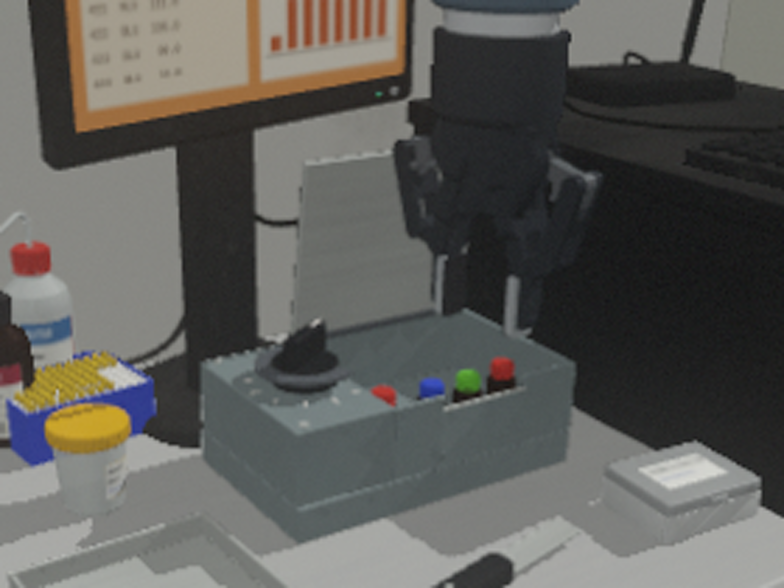

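View pics/o_topfull.png

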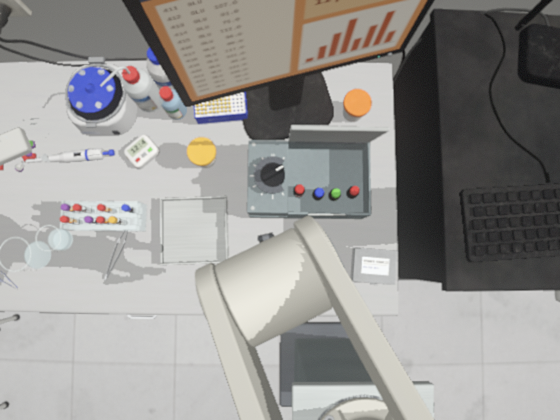

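```bash
cat >> h.py <<'E'
def tray(f):
    # light tray outline: dark thin rim lines; use edges inside a window, min-area rect
    x0,y0,x1,y1=135,170,250,290
    im=cv2.cvtColor(f["image"],cv2.COLOR_BGR2GRAY)[y0:y1,x0:x1]
    e=cv2.Canny(im,60,140); e=cv2.morphologyEx(e,cv2.MORPH_CLOSE,np.ones((3,3),np.uint8))
    cs,_=cv2.findContours(e,cv2.RETR_EXTERNAL,cv2.CHAIN_APPROX_NONE)
    return [cv2.minAreaRect(c+np.array([[x0,y0]])) for c in cs if len(c)>120]
E
python3 - <<'E'
from rig import r
from h import *
f=r.grab_frame("top")
C=[onz(f,150+u/3-.3,110+v/3-.3,22) for u,v in [(37,267),(231,260),(235,455),(38,460)]]
print(np.round(C,1),np.mean(C,0)); print([np.linalg.norm(C[i]-C[i-1]).round(1) for i in range(4)])
print(tray(f)); crop(f,140,180,260,290,6,"pics/p_tray.png")
s=r.sense(); print(go(s,[574,32.5,150],(np.pi,0,0)))
E
```

```text
[[560.8 456.1  22. ]
 [567.2 310.2  22. ]
 [421.9 304.1  22. ]
 [416.7 450.   22. ]] [491.65890327 380.1012745   22.        ]
[np.float64(144.2), np.float64(146.1), np.float64(145.5), np.float64(145.9)]
[((151.0, 272.5), (19.0, 32.0), 90.0), ((195.23155212402344, 230.31207275390625), (109.53131103515625, 104.28822326660156), 34.99202346801758)]
(array([132.3, 201.8,  46.3]), array([0.001, 0.002, 0.227]))
```

View pics/p_tray.png

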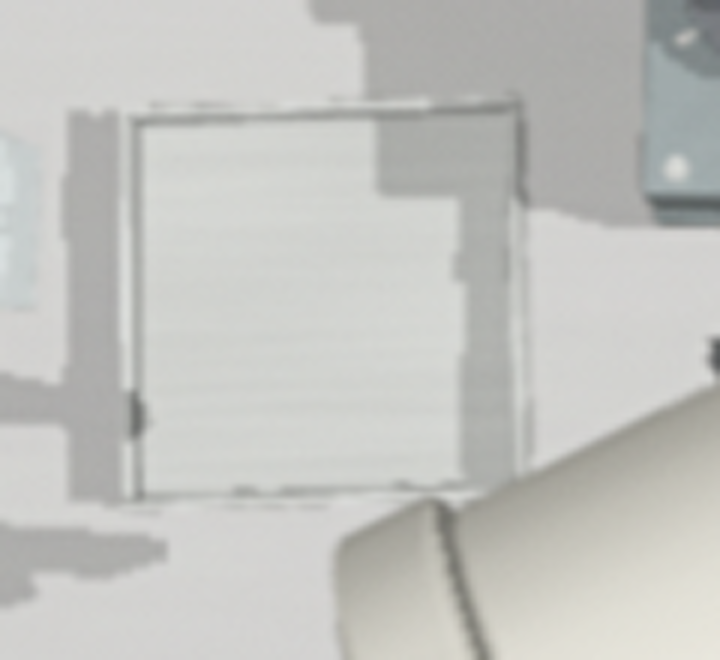

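Emit:
arm_command(
  targets=[
    [0, 0, 0, 0, 0, 0.114],
    [0, 0, 0, 0, 0, 0.113],
    [0.029, 0.0279, 0, 0, 0, 0],
    [0.029, 0.0279, 0, 0, 0, 0],
    [0.029, 0.0279, 0, 0, 0, 0],
    [0.029, 0.0279, 0, 0, 0, 0],
    [0.029, 0.0279, 0.015, 0, 0, 0],
    [0.029, 0.0279, 0.02, 0, 0, 0],
    [0, 0, 0.01, 0, 0, 0],
    [0, 0, 0, 0, 0, 0],
    [0, 0, 0, 0, 0, 0],
  ],
  fingers=0.04,
)

```text
clock: 23.25
eef_pos: [569.8, 35.3, 152.4]
tcp_rot: [3.142, 0.005, -0.001]
contact_force: [-0.2, -0.4, -0.1]
opening: 0.47
```

```bash
cat >> h.py <<'E'
def caps(w,z=78):
    hsv=cv2.cvtColor(w["image"],cv2.COLOR_BGR2HSV); m=((hsv[...,1]>130)&(hsv[...,2]>70)).astype(np.uint8)
    n,l,st,c=cv2.connectedComponentsWithStats(m); out=[]
    for i in range(1,n):
        if st[i,4]>100:
            p=onz(w,*c[i],z)
            h=int(np.median(hsv[...,0][l==i])); out.append((h,st[i,:].tolist(),c[i].round(1).tolist(),p.round(1).tolist()))
    return out
E
python3 - <<'E'
from rig import r
from h import *
w=r.grab_frame("wrist"); cv2.imwrite("pics/q_wrist.png",w["image"])
s=r.sense(); print(s["clock"],s["eef_pos"],s["tcp_rot"],s["opening"])
for c in caps(w): print(c)
E
```

```text
23.3 [570.31347258  35.79460995 153.51845654] [-3.14153816e+00  3.25318203e-03  2.32737281e-04] 0.47082012826165
(1, [281, 28, 32, 36, 869], [296.2, 45.4], [579.0, 149.0, 78.0])
(116, [271, 100, 29, 30, 673], [285.1, 114.7], [572.1, 107.8, 78.0])
(1, [278, 208, 28, 29, 612], [291.4, 221.8], [576.6, 34.1, 78.0])
```

View pics/q_wrist.png

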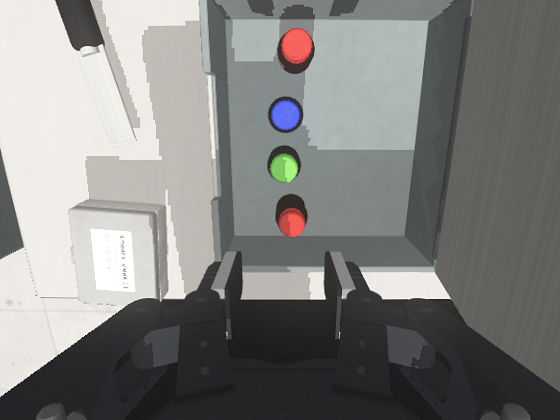

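Emit:
arm_command(
  targets=[
    [0.0057, 0.0018, 0.02, 0, 0, 0],
    [0, 0, 0.02, 0, 0, 0],
    [0, 0, 0.02, 0, 0, 0],
    [0, 0, 0.02, 0, 0, 0],
    [0, 0, 0.0175, 0, 0, 0],
    [0, 0, 0, 0, 0, 0],
    [0, 0, 0, 0, 0, 0],
  ],
)

```text
clock: 23.88
eef_pos: [576.6, 34.5, 57.4]
tcp_rot: [3.142, 0.001, 0.001]
contact_force: [-0.4, -0.6, 0.8]
opening: 0.461
```

Emit:
arm_command(
  targets=[
    [0, 0, 0, 0, 0, 0],
    [0, 0, 0, 0, 0, 0],
    [0, 0, 0, 0, 0, 0],
    [0, 0, 0, 0, 0, 0],
    [0, 0, 0, 0, 0, 0],
  ],
  fingers=0.0,
  squeeze=25,
)

```text
clock: 24.3
eef_pos: [578.3, 33.7, 58.6]
tcp_rot: [-3.141, -0.002, -0.0]
contact_force: [-1.7, 0.7, 8.0]
opening: 0.278
```

```bash
python3 - <<'E'
from rig import r
from h import *
w=r.grab_frame("wrist"); cv2.imwrite("pics/r_wrist.png",w["image"])
E
```

```text
(no output)
```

View pics/r_wrist.png

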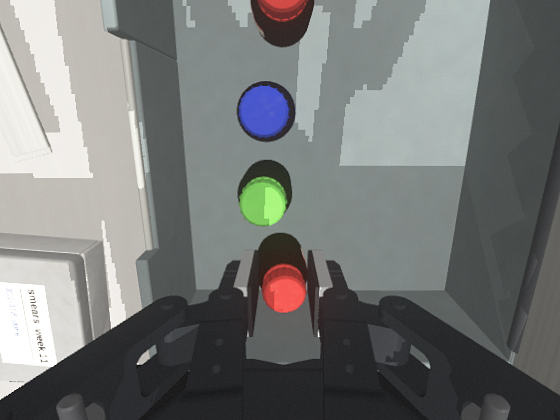

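Emit:
arm_command(
  targets=[
    [0, 0, -0.02, 0, 0, 0],
    [0, 0, -0.03, 0, 0, 0],
    [0, 0, -0.035, 0, 0, 0],
    [0, 0, -0.035, 0, 0, 0],
    [-0.0056, -0.0376, 0, 0, 0, 0],
    [-0.0056, -0.0376, 0, 0, 0, 0],
    [-0.0056, -0.0376, 0, 0, 0, 0],
    [-0.0056, -0.0376, 0, 0, 0, 0],
    [-0.0056, -0.0376, 0, 0, 0, 0],
    [-0.0056, -0.0376, 0, 0, 0, 0],
    [-0.0056, -0.0376, 0, 0, 0, 0],
    [-0.0056, -0.0376, 0, 0, 0, 0],
    [-0.0056, -0.0376, 0, 0, 0, 0],
    [-0.0056, -0.0376, 0, 0, 0, 0],
    [0, 0, 0, 0, 0, 0],
    [0, 0, 0, 0, 0, 0],
  ],
  squeeze=30,
)

```text
clock: 25.68
eef_pos: [520.8, 411.4, 177.3]
tcp_rot: [-3.141, -0.0, 0.003]
contact_force: [0.2, -0.0, -0.4]
opening: 0.277
```

```bash
python3 - <<'E'
from rig import r
from h import *
w=r.grab_frame("wrist"); cv2.imwrite("pics/s_wrist.png",w["image"])
f=r.grab_frame("top"); cv2.imwrite("pics/s_top.png",f["image"])
s=r.sense(); print(s["clock"],s["eef_pos"],s["tcp_rot"],s["opening"],go(s,[522,410,35],(np.pi,0,0)))
E
```

```text
25.7833 [521.26866466 408.9222434  177.17295509] [3.14097743e+00 1.97150332e-04 4.31758015e-04] 0.2754906248774815 (array([  0.8,  -1.2, 142.2]), array([0.001, 0.   , 0.   ]))
```

View pics/s_wrist.png

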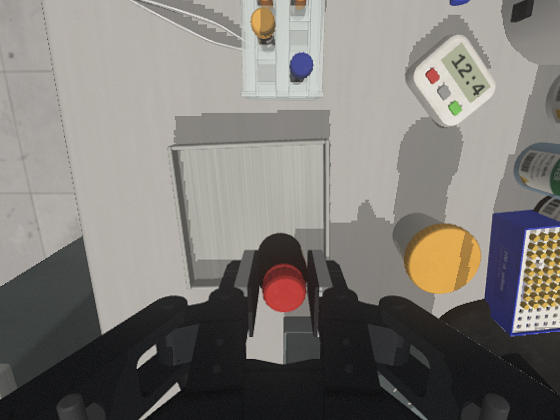

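View pics/s_top.png

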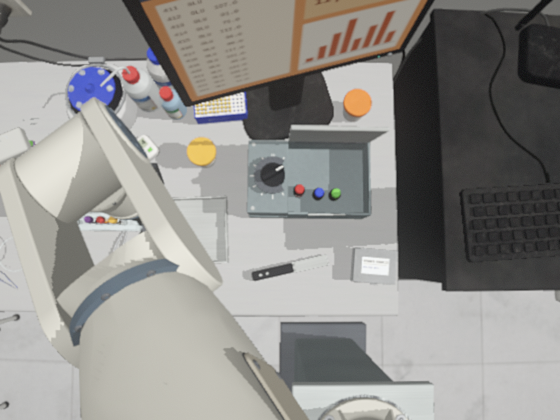

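```bash
python3 - <<'E'
from rig import r
from h import *
w=r.grab_frame("wrist")
for p in [(170,147),(329,140),(187,289),(328,280)]: print(p,onz(w,*p,22).round(1))
E
```

```text
(170, 147) [418.4 452.7  22. ]
(329, 140) [564.5 458.7  22. ]
(187, 289) [421.3 305.1  22. ]
(328, 280) [569.3 315.8  22. ]
```

Emit:
arm_command(
  targets=[
    [0, 0, 0.035, 0, 0, 0],
    [0, 0, 0.035, 0, 0, 0],
    [0, 0, 0.035, 0, 0, 0],
    [0, 0, 0.02, 0, 0, 0],
    [0, 0, 0.012, 0, 0, 0],
    [0, 0, 0.003, 0, 0, 0],
    [0, 0, 0.002, 0, 0, 0],
    [0, 0, 0, 0, 0, 0],
    [0, 0, 0, 0, 0, 0],
  ],
)

```text
clock: 26.58
eef_pos: [522.5, 410.1, 36.9]
tcp_rot: [-3.14, -0.002, -0.0]
contact_force: [-0.7, 0.2, -0.8]
opening: 0.275
```

Emit:
arm_command(
  targets=[
    [0, 0, 0.0015, 0, 0, 0],
    [0, 0, 0.0015, 0, 0, 0],
    [0, 0, 0, 0, 0, 0],
  ],
)

```text
clock: 26.83
eef_pos: [521.8, 409.8, 32.8]
tcp_rot: [-3.141, -0.001, 0.0]
contact_force: [0.8, 0.3, 2.5]
opening: 0.28
```

Emit:
arm_command(
  targets=[
    [0, 0, 0.001, 0, 0, 0],
    [0, 0, 0, 0, 0, 0],
  ],
)

```text
clock: 27.0
eef_pos: [521.9, 410.2, 32.6]
tcp_rot: [-3.141, -0.001, 0.0]
contact_force: [-2.2, -1.2, 8.4]
opening: 0.278
```

Emit:
arm_command(
  targets=[
    [0, 0, 0, 0, 0, 0],
    [0, 0, 0, 0, 0, 0],
    [0, 0, 0, 0, 0, 0],
    [0, 0, -0.015, 0, 0, 0],
    [0, 0, -0.03, 0, 0, 0],
    [0, 0, -0.04, 0, 0, 0],
    [0, 0, -0.04, 0, 0, 0],
    [0.0054, 0.0376, 0, 0, 0, 0],
    [0.0054, 0.0376, 0, 0, 0, 0],
    [0.0054, 0.0376, 0, 0, 0, 0],
    [0.0054, 0.0376, 0, 0, 0, 0],
    [0.0054, 0.0376, 0, 0, 0, 0],
    [0.0054, 0.0376, 0, 0, 0, 0],
    [0.0054, 0.0376, 0, 0, 0, 0],
    [0.0054, 0.0376, 0, 0, 0, 0],
    [0.0054, 0.0376, 0, 0, 0, 0],
    [0, 0, 0, 0, 0, 0],
    [0, 0, 0, 0, 0, 0],
  ],
  fingers=0.042,
)

```text
clock: 28.5
eef_pos: [570.1, 69.2, 156.1]
tcp_rot: [3.142, 0.0, -0.003]
contact_force: [0.6, 0.5, -0.4]
opening: 0.494
```

```bash
python3 - <<'E'
from rig import r
from h import *
w=r.grab_frame("wrist"); cv2.imwrite("pics/t_wrist.png",w["image"])
f=r.grab_frame("top"); crop(f,140,120,400,300,3,"pics/t_top.png")
s=r.sense(); print(s["clock"],s["eef_pos"],s["tcp_rot"],s["opening"],go(s,[571,71,57],(np.pi,0,0)))
for c in caps(w): print(c)
E
```

```text
28.6 [569.92699373  71.4287282  156.07369794] [-3.14125293e+00  2.74029886e-04 -4.91920192e-04] 0.49235438460376924 (array([ 1.1,  0.5, 99.1]), array([-0.,  0., -0.]))
(1, [280, 87, 30, 30, 680], [294.3, 101.5], [579.1, 150.0, 78.0])
(116, [270, 150, 28, 29, 604], [283.9, 164.3], [572.1, 108.7, 78.0])
```

View pics/t_wrist.png

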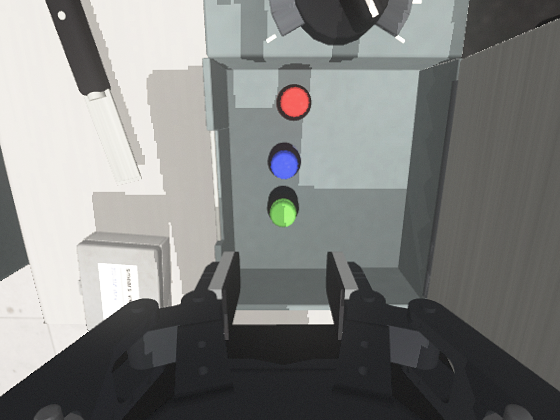

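View pics/t_top.png

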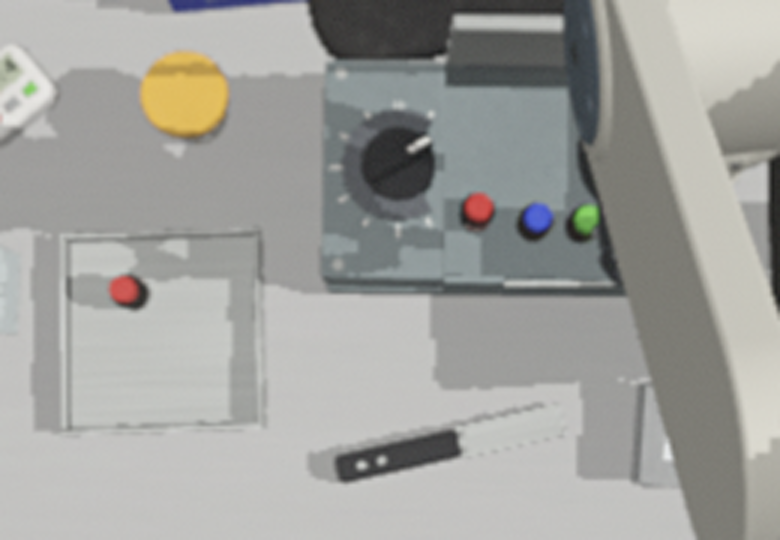

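Emit:
arm_command(
  targets=[
    [0.0021, 0.0005, 0.02, 0, 0, 0],
    [0, 0, 0.025, 0, 0, 0],
    [0, 0, 0.025, 0, 0, 0],
    [0, 0, 0.02, 0, 0, 0],
    [0, 0, 0.009, 0, 0, 0],
    [0, 0, 0, 0, 0, 0],
    [0, 0, 0, 0, 0, 0],
  ],
)

```text
clock: 29.18
eef_pos: [572.2, 71.6, 57.3]
tcp_rot: [-3.142, 0.0, 0.001]
contact_force: [0.4, 0.4, 0.4]
opening: 0.49
```

Emit:
arm_command(
  targets=[
    [0, 0, 0, 0, 0, 0],
    [0, 0, 0, 0, 0, 0],
    [0, 0, 0, 0, 0, 0],
    [0, 0, 0, 0, 0, 0],
    [0, 0, 0, 0, 0, 0],
  ],
  fingers=0.0,
  squeeze=25,
)

```text
clock: 29.6
eef_pos: [573.2, 70.8, 58.4]
tcp_rot: [-3.141, -0.002, -0.0]
contact_force: [-0.0, 1.6, 7.1]
opening: 0.278
```

Emit:
arm_command(
  targets=[
    [0, 0, -0.02, 0, 0, 0],
    [0, 0, -0.03, 0, 0, 0],
    [0, 0, -0.035, 0, 0, 0],
    [0, 0, -0.035, 0, 0, 0],
    [-0.0111, -0.0339, 0, 0, 0, 0],
    [-0.0111, -0.0339, 0, 0, 0, 0],
    [-0.0111, -0.0339, 0, 0, 0, 0],
    [-0.0111, -0.0339, 0, 0, 0, 0],
    [-0.0111, -0.0339, 0, 0, 0, 0],
    [-0.0111, -0.0339, 0, 0, 0, 0],
    [-0.0111, -0.0339, 0, 0, 0, 0],
    [-0.0111, -0.0339, 0, 0, 0, 0],
    [-0.0111, -0.0339, 0, 0, 0, 0],
    [-0.0111, -0.0339, 0, 0, 0, 0],
    [0, 0, 0, 0, 0, 0],
    [0, 0, 0, 0, 0, 0],
  ],
  squeeze=30,
)

```text
clock: 30.93
eef_pos: [460.3, 411.0, 177.2]
tcp_rot: [3.142, -0.0, 0.003]
contact_force: [-0.2, 0.5, -0.5]
opening: 0.281
```

```bash
python3 - <<'E'
from rig import r
from h import *
w=r.grab_frame("wrist"); cv2.imwrite("pics/u_wrist.png",w["image"])
s=r.sense(); print(s["clock"],s["eef_pos"],s["tcp_rot"],s["opening"],go(s,[462,410,35],(np.pi,0,0)))
for c in caps(w,52): print(c)
E
```

```text
30.9833 [460.70666407 409.61633772 177.07034212] [3.14089020e+00 1.86327997e-04 1.65490375e-03] 0.2789654161215926 (array([  1.3,  -0.5, 142.1]), array([0.001, 0.   , 0.002]))
(18, [342, 8, 27, 30, 549], [355.7, 22.2], [515.7, 550.4, 52.0])
(117, [382, 53, 22, 26, 416], [392.6, 64.8], [546.2, 520.9, 52.0])
(1, [494, 69, 13, 15, 123], [500.0, 75.8], [632.2, 513.9, 52.0])
(1, [340, 192, 21, 23, 348], [350.4, 204.3], [520.1, 408.4, 52.0])
(19, [471, 224, 80, 69, 4208], [510.1, 257.6], [671.9, 357.5, 52.0])
(51, [263, 267, 44, 39, 1199], [284.3, 286.8], [462.9, 327.6, 52.0])
(120, [536, 281, 24, 48, 548], [551.6, 305.1], [724.6, 306.4, 52.0])
```

View pics/u_wrist.png

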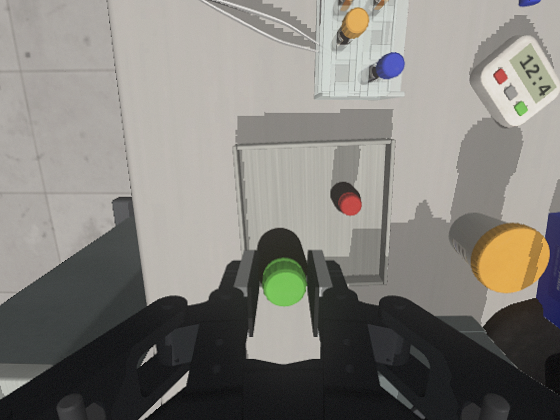

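Emit:
arm_command(
  targets=[
    [0, 0, 0.035, 0, 0, 0],
    [0, 0, 0.035, 0, 0, 0],
    [0, 0, 0.035, 0, 0, 0],
    [0, 0, 0.02, 0, 0, 0],
    [0, 0, 0.012, 0, 0, 0],
    [0, 0, 0.003, 0, 0, 0],
    [0, 0, 0.002, 0, 0, 0],
    [0, 0, 0.001, 0, 0, 0],
    [0, 0, 0.001, 0, 0, 0],
    [0, 0, 0, 0, 0, 0],
  ],
)

```text
clock: 31.82
eef_pos: [461.8, 410.1, 34.4]
tcp_rot: [-3.14, -0.002, 0.0]
contact_force: [-0.2, 0.2, -0.4]
opening: 0.28
```

Emit:
arm_command(
  targets=[
    [0, 0, 0.001, 0, 0, 0],
    [0, 0, 0.001, 0, 0, 0],
    [0, 0, 0, 0, 0, 0],
  ],
)

```text
clock: 32.07
eef_pos: [461.6, 410.3, 32.4]
tcp_rot: [-3.14, -0.001, 0.0]
contact_force: [-1.0, -0.8, 7.2]
opening: 0.277
```

Emit:
arm_command(
  targets=[
    [0, 0, 0, 0, 0, 0],
    [0, 0, 0, 0, 0, 0],
    [0, 0, 0, 0, 0, 0],
    [0, 0, -0.015, 0, 0, 0],
    [0, 0, -0.03, 0, 0, 0],
    [0, 0, -0.04, 0, 0, 0],
    [0, 0, -0.04, 0, 0, 0],
    [0.0123, 0.0336, 0, 0, 0, 0],
    [0.0123, 0.0336, 0, 0, 0, 0],
    [0.0123, 0.0336, 0, 0, 0, 0],
    [0.0123, 0.0336, 0, 0, 0, 0],
    [0.0123, 0.0336, 0, 0, 0, 0],
    [0.0123, 0.0336, 0, 0, 0, 0],
    [0.0123, 0.0336, 0, 0, 0, 0],
    [0.0123, 0.0336, 0, 0, 0, 0],
    [0.0123, 0.0336, 0, 0, 0, 0],
    [0, 0, 0, 0, 0, 0],
    [0, 0, 0, 0, 0, 0],
  ],
  fingers=0.042,
)

```text
clock: 33.57
eef_pos: [572.3, 105.5, 156.1]
tcp_rot: [3.142, 0.0, -0.003]
contact_force: [-0.3, 0.4, 0.5]
opening: 0.49
```

```bash
python3 - <<'E'
from rig import r
from h import *
w=r.grab_frame("wrist"); cv2.imwrite("pics/v_wrist.png",w["image"])
f=r.grab_frame("top"); crop(f,140,120,400,300,3,"pics/v_top.png")
s=r.sense(); print(s["clock"],s["eef_pos"],s["tcp_rot"],s["opening"],go(s,[573,108.5,58],(np.pi,0,0)))
for c in caps(w): print(c)
E
```

```text
33.6667 [571.55074627 107.46673364 156.0116382 ] [-3.14135668e+00  5.36824043e-04 -4.52261882e-04] 0.493744244938917 (array([ 1.5, -1. , 98. ]), array([-0.   ,  0.001, -0.   ]))
(1, [277, 142, 29, 28, 616], [290.9, 155.8], [579.0, 150.8, 78.0])
(117, [268, 199, 27, 28, 579], [281.1, 212.7], [572.1, 109.9, 78.0])
```

View pics/v_wrist.png

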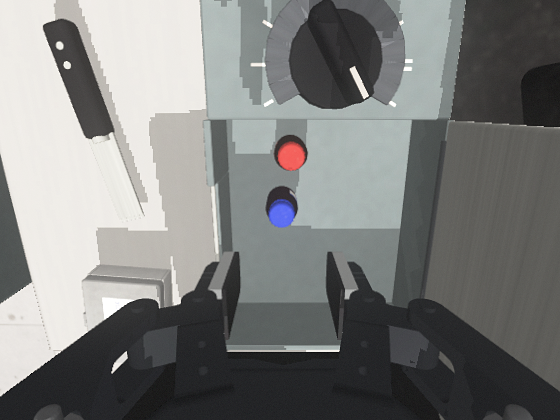

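View pics/v_top.png

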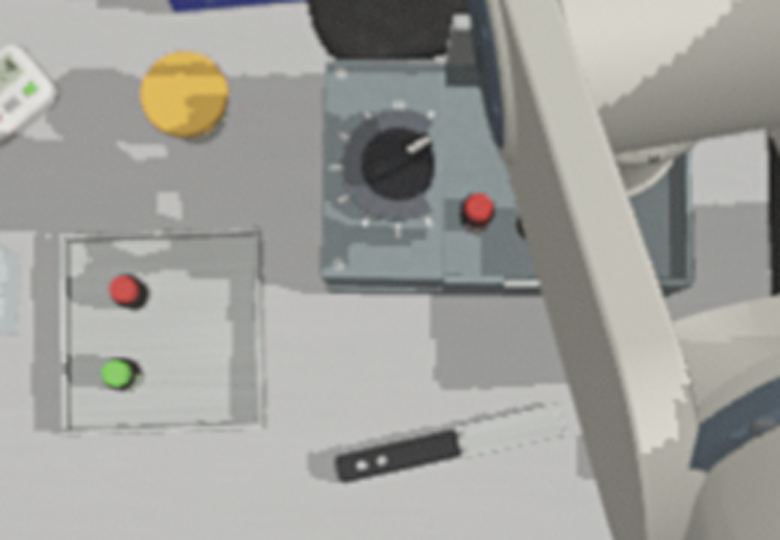

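Emit:
arm_command(
  targets=[
    [0.0015, -0.0017, 0.02, 0, 0, 0],
    [0, 0, 0.025, 0, 0, 0],
    [0, 0, 0.025, 0, 0, 0],
    [0, 0, 0.02, 0, 0, 0],
    [0, 0, 0.009, 0, 0, 0],
    [0, 0, 0, 0, 0, 0],
    [0, 0, 0, 0, 0, 0],
  ],
)

```text
clock: 34.25
eef_pos: [573.2, 109.8, 57.4]
tcp_rot: [3.142, 0.0, 0.001]
contact_force: [0.5, -1.0, 0.5]
opening: 0.492
```

Emit:
arm_command(
  targets=[
    [0, 0, 0, 0, 0, 0],
    [0, 0, 0, 0, 0, 0],
    [0, 0, 0, 0, 0, 0],
    [0, 0, 0, 0, 0, 0],
    [0, 0, 0, 0, 0, 0],
  ],
  fingers=0.0,
  squeeze=25,
)

```text
clock: 34.67
eef_pos: [574.3, 109.1, 58.4]
tcp_rot: [-3.141, -0.002, -0.0]
contact_force: [-1.2, 1.6, 7.3]
opening: 0.278
```

Emit:
arm_command(
  targets=[
    [0, 0, -0.02, 0, 0, 0],
    [0, 0, -0.03, 0, 0, 0],
    [0, 0, -0.035, 0, 0, 0],
    [0, 0, -0.035, 0, 0, 0],
    [-0.0074, -0.0344, 0, 0, 0, 0],
    [-0.0074, -0.0344, 0, 0, 0, 0],
    [-0.0074, -0.0344, 0, 0, 0, 0],
    [-0.0074, -0.0344, 0, 0, 0, 0],
    [-0.0074, -0.0344, 0, 0, 0, 0],
    [-0.0074, -0.0344, 0, 0, 0, 0],
    [-0.0074, -0.0344, 0, 0, 0, 0],
    [0, 0, 0, 0, 0, 0],
    [0, 0, 0, 0, 0, 0],
  ],
  squeeze=30,
)

```text
clock: 35.75
eef_pos: [520.9, 351.2, 177.2]
tcp_rot: [3.142, -0.0, 0.003]
contact_force: [-0.2, -0.8, -0.5]
opening: 0.274
```

```bash
python3 - <<'E'
from rig import r
from h import *
w=r.grab_frame("wrist"); cv2.imwrite("pics/w_wrist.png",w["image"])
s=r.sense(); print(s["clock"],s["eef_pos"],s["tcp_rot"],s["opening"],go(s,[522,350,33],(np.pi,0,0)))
for c in caps(w,52): print(c)
E
```

```text
35.8 [521.13291502 349.8365113  177.06958899] [3.14099222e+00 2.07936388e-04 1.67198577e-03] 0.2821540650901254 (array([  0.9,  -0.2, 144.1]), array([0.001, 0.   , 0.002]))
(1, [270, 124, 23, 23, 414], [281.5, 135.0], [520.8, 407.5, 52.0])
(19, [412, 153, 82, 77, 4885], [452.7, 191.0], [668.7, 360.8, 52.0])
(118, [501, 161, 59, 123, 719], [524.6, 250.4], [744.8, 304.9, 52.0])
(21, [539, 217, 21, 9, 102], [549.5, 220.8], [761.3, 333.6, 52.0])
(21, [539, 226, 21, 10, 105], [549.7, 230.2], [763.7, 324.7, 52.0])
(21, [538, 235, 22, 9, 109], [548.9, 239.1], [765.1, 316.1, 52.0])
(21, [535, 244, 25, 9, 118], [547.7, 247.8], [766.1, 307.4, 52.0])
(117, [262, 262, 45, 49, 1700], [283.9, 286.3], [523.1, 268.3, 52.0])
```

View pics/w_wrist.png

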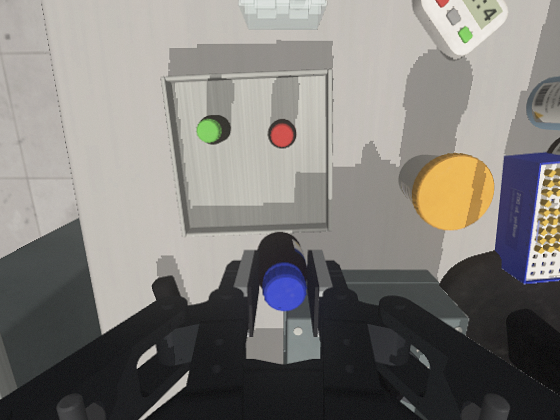

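Emit:
arm_command(
  targets=[
    [0.0005, 0, 0.035, 0, 0, 0],
    [0, 0, 0.035, 0, 0, 0],
    [0, 0, 0.035, 0, 0, 0],
    [0, 0, 0.02, 0, 0, 0],
    [0, 0, 0.012, 0, 0, 0],
    [0, 0, 0.003, 0, 0, 0],
    [0, 0, 0.002, 0, 0, 0],
    [0, 0, 0.001, 0, 0, 0],
    [0, 0, 0.001, 0, 0, 0],
    [0, 0, 0, 0, 0, 0],
  ],
)

```text
clock: 36.63
eef_pos: [522.8, 350.1, 34.5]
tcp_rot: [-3.14, -0.002, 0.0]
contact_force: [-0.5, -0.4, -0.5]
opening: 0.275
```

Emit:
arm_command(
  targets=[
    [0, 0, 0.001, 0, 0, 0],
    [0, 0, 0.001, 0, 0, 0],
    [0, 0, 0, 0, 0, 0],
  ],
)

```text
clock: 36.88
eef_pos: [522.6, 350.3, 32.4]
tcp_rot: [-3.141, -0.001, 0.0]
contact_force: [-1.7, -0.4, 7.4]
opening: 0.277
```

Emit:
arm_command(
  targets=[
    [0, 0, 0, 0, 0, 0],
    [0, 0, 0, 0, 0, 0],
    [0, 0, 0, 0, 0, 0],
    [0, 0, -0.015, 0, 0, 0],
    [0, 0, -0.035, 0, 0, 0],
    [0, 0, -0.04, 0, 0, 0],
    [0, 0, -0.04, 0, 0, 0],
    [0.0096, 0.0333, 0, 0, 0, 0],
    [0.0096, 0.0333, 0, 0, 0, 0],
    [0.0096, 0.0333, 0, 0, 0, 0],
    [0.0096, 0.0333, 0, 0, 0, 0],
    [0.0096, 0.0333, 0, 0, 0, 0],
    [0.0096, 0.0333, 0, 0, 0, 0],
    [0, 0, 0, 0, 0, 0],
    [0, 0, 0, 0, 0, 0],
    [0, 0, 0, 0, 0, 0],
  ],
  fingers=0.042,
)

```text
clock: 38.22
eef_pos: [579.5, 150.1, 161.1]
tcp_rot: [-3.141, 0.0, -0.001]
contact_force: [-0.4, 0.5, -0.1]
opening: 0.491
```

```bash
python3 - <<'E'
from rig import r
from h import *
w=r.grab_frame("wrist"); cv2.imwrite("pics/x_wrist.png",w["image"])
g=r.grab_frame("scene"); crop(g,140,60,420,270,2.8,"pics/x_scene.png")
s=r.sense(); print(s["clock"],s["eef_pos"],s["tcp_rot"],s["opening"],go(s,[580,151,61],(np.pi,0,0)))
for c in caps(w): print(c)
E
```

```text
38.3167 [579.3152506  150.96283669 161.07666193] [-3.14138073e+00  2.73082512e-04  1.04647547e-03] 0.49115562992203843 (array([  0.7,  -0. , 100.1]), array([-0.   ,  0.   ,  0.001]))
(117, [490, 0, 70, 59, 573], [523.3, 47.7], [737.3, 265.2, 78.0])
(1, [268, 200, 27, 28, 560], [280.9, 213.6], [579.1, 152.3, 78.0])
```

View pics/x_wrist.png

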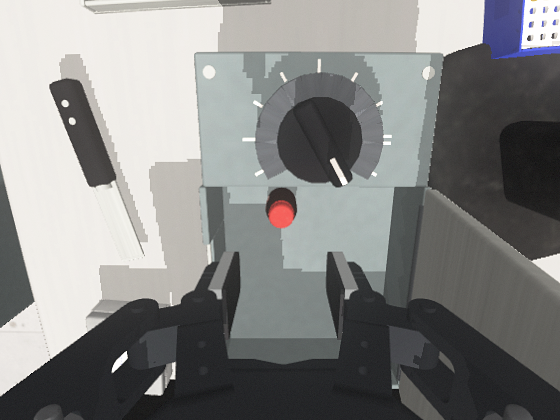

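View pics/x_scene.png

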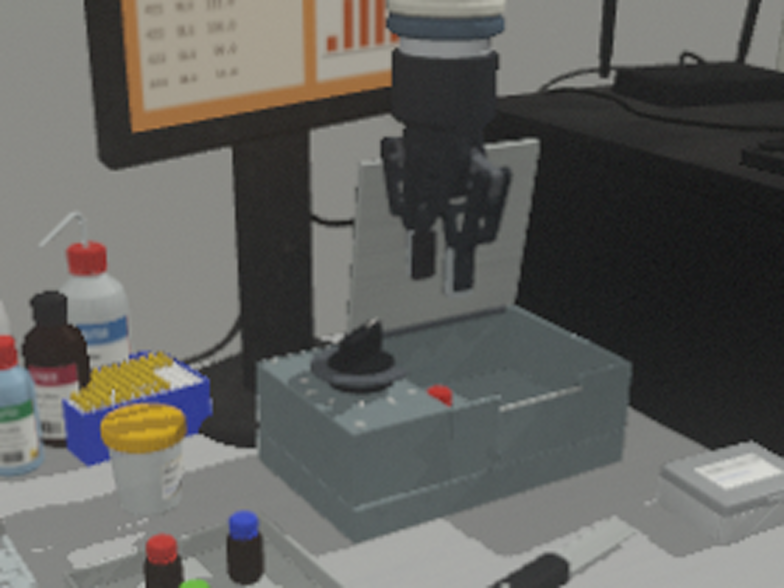

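Emit:
arm_command(
  targets=[
    [0.0005, -0.0027, 0.02, 0, 0, 0],
    [0, 0, 0.02, 0, 0, 0],
    [0, 0, 0.021, 0, 0, 0],
    [0, 0, 0, 0.1, 0, 0],
    [0, 0, 0, 0.1, 0, 0],
    [0, 0, 0, 0, 0, 0],
    [0, 0, 0, 0, 0, 0],
  ],
)

```text
clock: 38.9
eef_pos: [579.9, 152.3, 99.9]
tcp_rot: [-2.943, 0.001, -0.002]
contact_force: [0.4, 0.2, 0.6]
opening: 0.492
```

```bash
python3 - <<'E'
from rig import r
from h import *
s=r.sense(); print(s["clock"],s["eef_pos"],s["tcp_rot"],go(s,[580,153.5,57],(-np.pi+.2,0,0)))
E
```

```text
38.9 [579.85710461 152.27262573  99.85835219] [-2.94344813e+00  1.15465686e-03 -1.50831305e-03] (array([ 0.2,  7.2, 42.3]), array([ 0.002,  0.001, -0.002]))
```

Emit:
arm_command(
  targets=[
    [0, 0.0024, 0.014, 0, 0, 0],
    [0, 0.0024, 0.014, 0, 0, 0],
    [0, 0.0024, 0.0143, 0, 0, 0],
    [0, 0, 0, 0, 0, 0],
    [0, 0, 0, 0, 0, 0],
  ],
)

```text
clock: 39.32
eef_pos: [579.6, 155.0, 57.1]
tcp_rot: [-2.943, 0.001, 0.002]
contact_force: [-0.4, 0.2, 0.6]
opening: 0.491
```

Emit:
arm_command(
  targets=[
    [0, 0, 0, 0, 0, 0],
    [0, 0, 0, 0, 0, 0],
    [0, 0, 0, 0, 0, 0],
    [0, 0, 0, 0, 0, 0],
    [0, 0, 0, 0, 0, 0],
  ],
  fingers=0.0,
  squeeze=25,
)

```text
clock: 39.73
eef_pos: [580.8, 154.2, 58.2]
tcp_rot: [-2.941, -0.001, -0.0]
contact_force: [-0.2, 1.3, 5.4]
opening: 0.278
```

```bash
python3 - <<'E'
from rig import r
from h import *
w=r.grab_frame("wrist"); cv2.imwrite("pics/y_wrist.png",w["image"])
g=r.grab_frame("scene"); crop(g,200,60,400,220,3.8,"pics/y_scene.png")
s=r.sense(); print(s["clock"],s["eef_pos"],s["tcp_rot"])
E
```

```text
39.8333 [580.78574536 154.1282086   58.14744977] [-2.94112086e+00 -1.30032273e-03 -3.31551560e-04]
```

View pics/y_wrist.png

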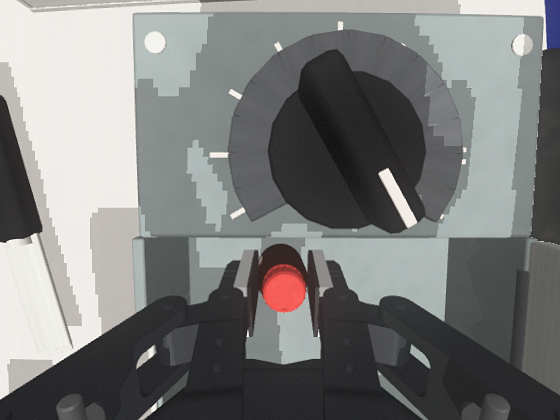

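View pics/y_scene.png

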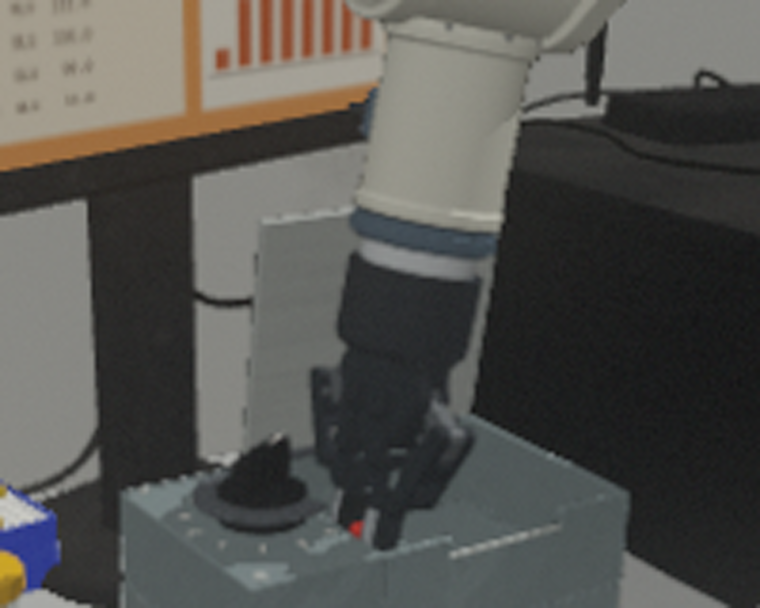

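Emit:
arm_command(
  targets=[
    [0, -0.004, -0.0196, 0, 0, 0],
    [0, -0.006, -0.0294, 0, 0, 0],
    [0, -0.007, -0.0343, 0, 0, 0],
    [0, -0.007, -0.0343, 0, 0, 0],
    [-0.0198, -0.0324, 0.0066, 0, 0, 0],
    [-0.0198, -0.0324, 0.0066, 0, 0, 0],
    [-0.0198, -0.0324, 0.0066, 0, 0, 0],
    [-0.0198, -0.0324, 0.0066, 0, 0, 0],
    [-0.0198, -0.0324, 0.0066, 0, 0, 0],
    [-0.0198, -0.0324, 0.0066, 0, 0, 0],
    [0, 0, 0, 0, 0, 0],
    [0, 0, 0, 0, 0, 0],
  ],
  squeeze=30,
)

```text
clock: 40.83
eef_pos: [460.0, 353.8, 177.1]
tcp_rot: [-2.942, 0.0, 0.004]
contact_force: [-0.7, 0.1, -0.0]
opening: 0.277
```

```bash
python3 - <<'E'
from rig import r
from h import *
w=r.grab_frame("wrist"); cv2.imwrite("pics/z_wrist.png",w["image"])
s=r.sense(); print(s["clock"],s["eef_pos"],s["tcp_rot"],s["opening"],go(s,[462,352.5,36],(-2.9411,0,0)))
for c in caps(w,52): print(c)
E
```

```text
40.8833 [460.86261401 352.78360119 177.08520601] [-2.94211101e+00 -1.60465937e-04  2.03369638e-03] 0.27224753883257075 (array([  1.1,  28.2, 138.2]), array([0.001, 0.   , 0.002]))
(117, [374, 6, 21, 29, 381], [384.2, 18.4], [545.9, 532.8, 52.0])
(1, [480, 48, 12, 13, 103], [485.4, 54.0], [633.3, 504.9, 52.0])
(1, [339, 158, 23, 22, 375], [350.7, 169.0], [519.8, 406.8, 52.0])
(19, [479, 184, 81, 76, 4765], [519.2, 221.1], [671.5, 361.5, 52.0])
(117, [338, 224, 23, 22, 339], [349.7, 235.2], [520.2, 348.8, 52.0])
(1, [262, 264, 44, 48, 1648], [283.6, 287.6], [461.9, 301.1, 52.0])
```

View pics/z_wrist.png

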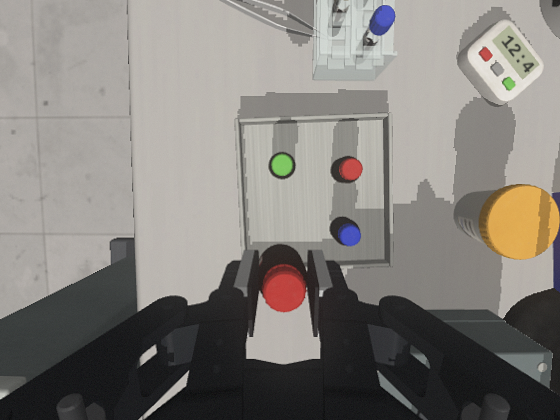

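Emit:
arm_command(
  targets=[
    [0.001, 0.007, 0.0345, 0, 0, 0],
    [0, 0.007, 0.0345, 0, 0, 0],
    [0, 0.007, 0.0345, 0, 0, 0],
    [0, 0.004, 0.0196, 0, 0, 0],
    [0, 0.0024, 0.0118, 0, 0, 0],
    [0, 0.0006, 0.003, 0, 0, 0],
    [0, 0, 0, 0, 0, 0],
    [0, 0, 0, 0, 0, 0],
  ],
)

```text
clock: 41.55
eef_pos: [463.5, 352.5, 37.5]
tcp_rot: [-2.941, -0.001, -0.001]
contact_force: [-0.8, -1.6, 0.1]
opening: 0.276
```

Emit:
arm_command(
  targets=[
    [0, 0.0002, 0.001, 0, 0, 0],
    [0, 0.0002, 0.001, 0, 0, 0],
    [0, 0.0001, 0.0005, 0, 0, 0],
    [0, 0, 0, 0, 0, 0],
  ],
)

```text
clock: 41.88
eef_pos: [462.6, 352.7, 34.4]
tcp_rot: [-2.941, -0.001, 0.0]
contact_force: [-0.2, 0.3, -0.6]
opening: 0.278
```

Emit:
arm_command(
  targets=[
    [0, 0.0002, 0.001, 0, 0, 0],
    [0, 0.0002, 0.001, 0, 0, 0],
    [0, 0, 0, 0, 0, 0],
  ],
)

```text
clock: 42.13
eef_pos: [462.5, 352.8, 32.2]
tcp_rot: [-2.941, -0.0, 0.0]
contact_force: [-1.6, -0.9, 4.6]
opening: 0.272
```

Emit:
arm_command(
  targets=[
    [0, 0, 0, 0, 0, 0],
    [0, 0, 0, 0, 0, 0],
    [0, 0, 0, 0, 0, 0],
    [0, -0.003, -0.0147, 0, 0, 0],
    [0, -0.006, -0.0294, 0, 0, 0],
    [0, -0.008, -0.0392, 0, 0, 0],
    [0, -0.008, -0.0392, 0, 0, 0],
    [0, 0, 0, -0.1, 0, 0],
    [0, 0, 0, -0.1, 0, 0],
    [0, 0, 0, 0, 0, 0],
    [0, 0, 0, 0, 0, 0],
  ],
  fingers=0.042,
)

```text
clock: 43.05
eef_pos: [461.8, 353.8, 156.6]
tcp_rot: [-3.14, 0.0, 0.003]
contact_force: [-0.7, -0.5, -0.7]
opening: 0.489
```

```bash
python3 - <<'E'
from rig import r
from h import *
s=r.sense(); print(s["clock"],s["eef_pos"],s["tcp_rot"],s["opening"])
g=r.grab_frame("scene"); crop(g,100,40,370,240,2.9,"pics/aa_scene.png")
f=r.grab_frame("top"); crop(f,120,0,450,170,2.4,"pics/aa_top.png"); cv2.imwrite("pics/aa_topfull.png",f["image"])
E
```

```text
43.05 [461.82935553 353.82347571 156.55656021] [-3.13992042e+00  4.69769632e-04  2.73853967e-03] 0.48908730416716556
```

View pics/aa_scene.png

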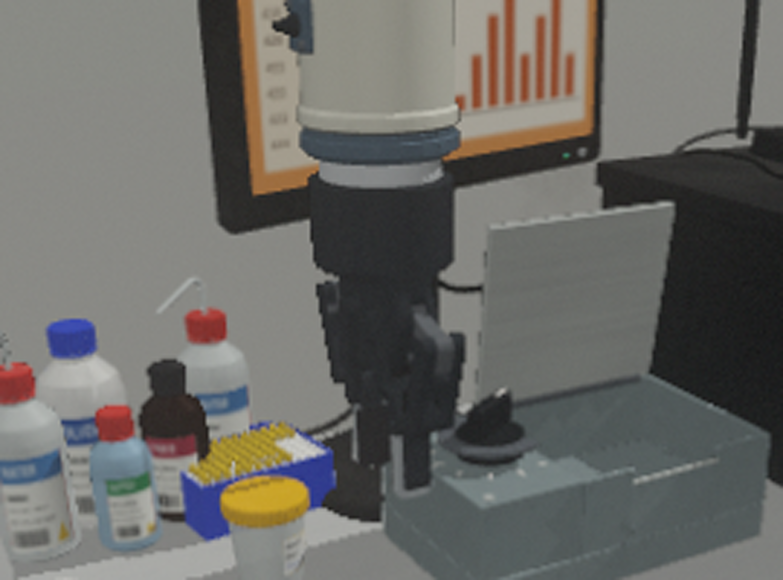

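View pics/aa_top.png

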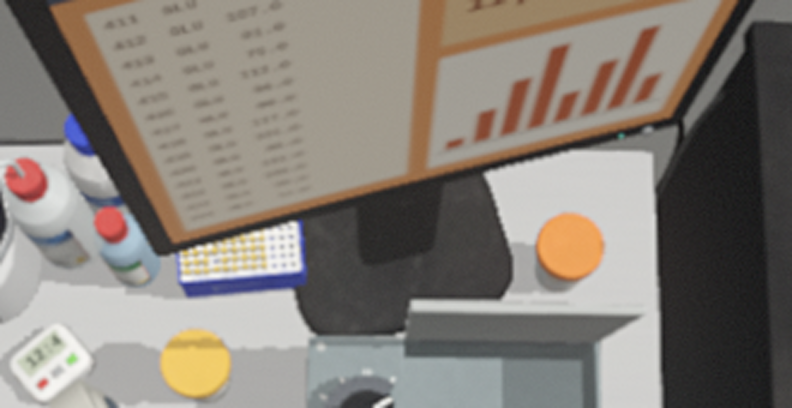

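View pics/aa_topfull.png

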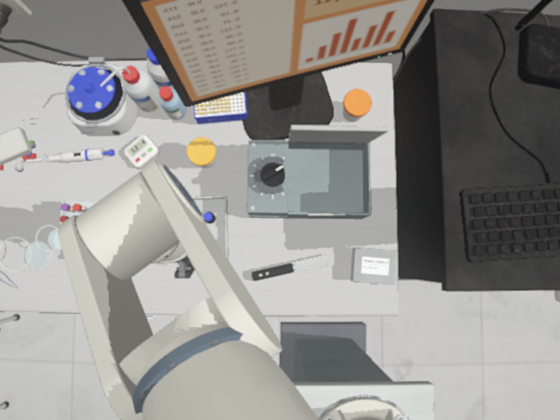

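```bash
python3 - <<'E'
from rig import r
from h import *
f=r.grab_frame("top");g=r.grab_frame("scene")
for a,b in [((186.7,104.8),(179.2,120.2)),((402.5,52.5),(307.5,93.4)),((379,56),(295.4,93.3))]: print(two(f,a,g,b))
# lid top edge: scene left (487,227), right(672,203); top: left(410,303) right(645,308)
for a,b in [((120+410/2.4,303/2.4),(100+488/2.9,40+227/2.9)),((120+645/2.4,311/2.4),(100+672/2.9,40+204/2.9))]: print("lid",two(f,a,g,b))
s=r.sense(); print(s["eef_pos"],go(s,[560,90,270],(np.pi,0,0)))
E
```

```text
(array([694.05981677, 357.58063081, 252.17755574]), np.float64(2.5468899144450288))
(array([794.99553677, -25.76999753, 256.46637009]), np.float64(0.6385101000674916))
(array([784.46406574,  18.96686587, 262.04655964]), np.float64(0.44120917607237475))
lid (array([659.37991065, 173.60043332, 241.41039831]), np.float64(0.48126502903189644))
lid (array([6.56957897e+02, 6.00734601e-01, 2.40595461e+02]), np.float64(2.049979766066554))
[461.75573184 351.7463935  156.00569661] (array([  98.2,  261.6, -114.3]), array([-0.   ,  0.002, -0.   ]))
```

Emit:
arm_command(
  targets=[
    [0, 0, -0.038, 0, 0, 0],
    [0, 0, -0.038, 0, 0, 0],
    [0, 0, -0.038, 0, 0, 0],
    [0.0216, 0.0308, 0, 0, 0, 0],
    [0.0216, 0.0308, 0, 0, 0, 0],
    [0.0216, 0.0308, 0, 0, 0, 0],
    [0.0216, 0.0308, 0, 0, 0, 0],
    [0.0216, 0.0308, 0, 0, 0, 0],
    [0.0216, 0.0308, 0, 0, 0, 0],
    [0.0216, 0.0308, 0, 0, 0, 0],
    [0.0216, 0.0308, 0, 0, 0, 0],
    [0.0216, 0.0308, 0, 0, 0, 0],
    [0, 0, 0, 0, 0, 0],
    [0, 0, 0, 0, 0, 0],
  ],
  fingers=0.055,
)

```text
clock: 44.42
eef_pos: [657.0, 73.1, 269.8]
tcp_rot: [-3.141, 0.001, -0.004]
contact_force: [-0.4, 1.7, -0.2]
opening: 0.641
```

```bash
python3 - <<'E'
from rig import r
from h import *
s=r.sense(); print(s["clock"],s["eef_pos"],s["tcp_rot"],s["contact_force"])
w=r.grab_frame("wrist"); cv2.imwrite("pics/ab_wrist.png",w["image"])
f=r.grab_frame("top"); crop(f,120,120,400,300,2.8,"pics/ab_top.png")
E
```

```text
44.4167 [656.97016931  73.06194626 269.81436721] [-3.14075218e+00  1.17899247e-03 -3.64941954e-03] [-0.44088544  1.66212586 -0.17374449]
```

View pics/ab_wrist.png

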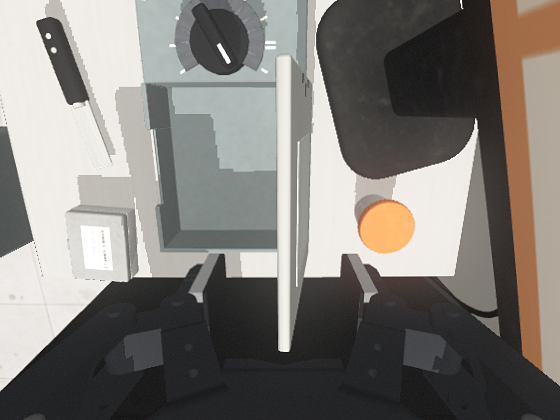

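View pics/ab_top.png

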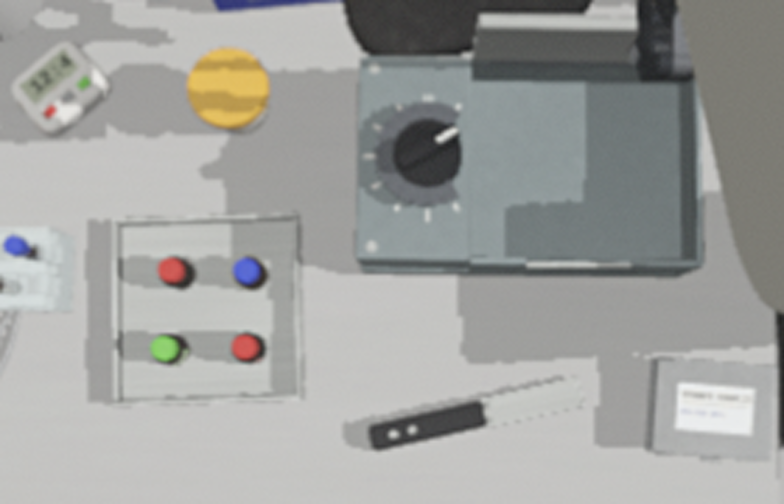

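Emit:
arm_command(
  targets=[
    [0, 0, 0.02, 0, 0, 0],
    [0, 0, 0.022, 0, 0, 0],
    [-0.01, 0, 0, 0, 0, 0],
    [-0.01, 0, 0, 0, 0, 0],
    [-0.01, 0, 0.002, 0, 0, 0],
    [-0.01, 0, 0.003, 0, 0, 0],
    [-0.01, 0, 0.004, 0, 0, 0],
    [-0.01, 0, 0.005, 0, 0, 0],
    [-0.01, 0, 0.005, 0, 0, 0],
    [-0.01, 0, 0.006, 0, 0, 0],
    [-0.01, 0, 0.007, 0, 0, 0],
    [-0.01, 0, 0.007, 0, 0, 0],
    [0, 0, 0, 0, 0, 0],
  ],
)

```text
clock: 45.6
eef_pos: [554.2, 75.8, 190.1]
tcp_rot: [-3.141, 0.001, 0.001]
contact_force: [0.3, 0.9, 0.5]
opening: 0.641
```

```bash
python3 - <<'E'
from rig import r
from h import *
s=r.sense(); print(s["clock"],s["eef_pos"],s["tcp_rot"],s["contact_force"])
g=r.grab_frame("scene"); crop(g,230,60,430,220,3.9,"pics/ac_scene.png")
E
```

```text
45.6 [554.16435162  75.79647848 190.14086665] [-3.14145919e+00  9.46432587e-04  7.62478345e-04] [0.25167193 0.8860367  0.48833269]
```

View pics/ac_scene.png

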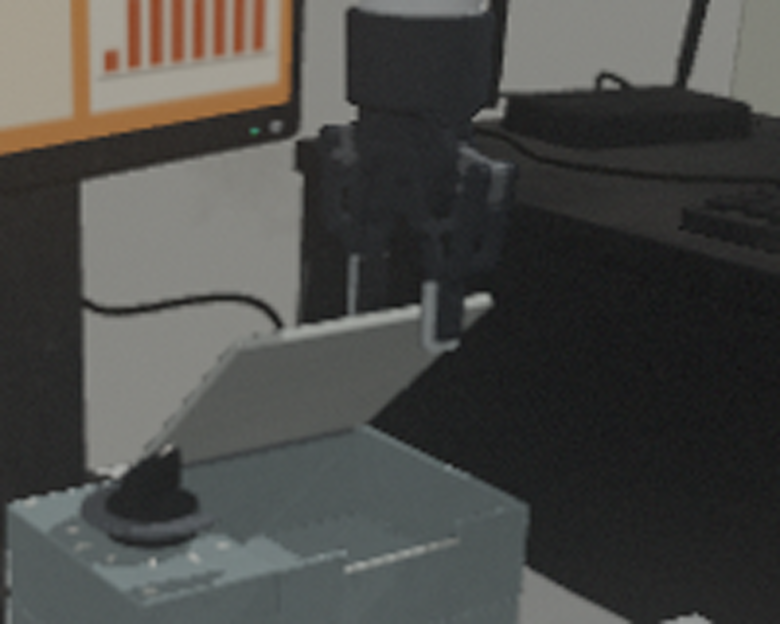

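Emit:
arm_command(
  targets=[
    [0, 0, -0.02, 0, 0, 0],
    [0, 0, -0.03, 0, 0, 0],
    [0.01, -0.005, -0.01, 0, 0, 0],
    [0.021, -0.01, 0, 0, 0, 0],
    [0, 0, 0, 0, 0, 0],
    [0, 0, 0, 0, 0, 0],
    [0, 0, 0, 0, 0, 0],
    [0, 0, 0, 0, 0, 0],
  ],
  fingers=0.0,
)

```text
clock: 46.32
eef_pos: [587.0, 90.3, 249.8]
tcp_rot: [3.141, 0.001, 0.0]
contact_force: [-0.1, 0.1, -1.2]
opening: 0.001
```

Emit:
arm_command(
  targets=[
    [0, 0, 0.02, 0, 0, 0],
    [0, 0, 0.015, 0, 0, 0],
    [0, 0, 0.015, 0, 0, 0],
    [0, 0, 0.012, 0, 0, 0],
    [0, 0, 0.012, 0, 0, 0],
    [0, 0, 0.012, 0, 0, 0],
    [0, 0, 0.012, 0, 0, 0],
    [0, 0, 0.012, 0, 0, 0],
    [0, 0, 0, 0, 0, 0],
    [0, 0, 0, 0, 0, 0],
  ],
)

```text
clock: 47.15
eef_pos: [587.3, 90.4, 139.0]
tcp_rot: [3.141, 0.002, 0.0]
contact_force: [0.2, 0.1, 0.6]
opening: 0.005
```

```bash
python3 - <<'E'
from rig import r
from h import *
s=r.sense(); print(s["clock"],s["eef_pos"],s["tcp_rot"],s["contact_force"])
g=r.grab_frame("scene"); crop(g,230,60,430,220,3.9,"pics/ad_scene.png")
E
```

```text
47.15 [587.25236285  90.38334944 138.99312308] [3.14132622e+00 1.67687411e-03 9.44896623e-05] [0.16375202 0.14228565 0.64252279]
```

View pics/ad_scene.png

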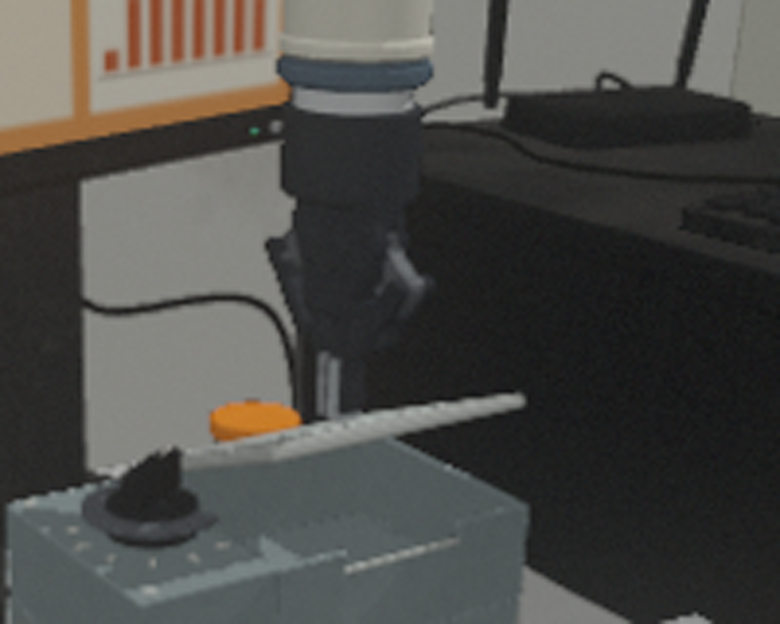

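Emit:
arm_command(
  targets=[
    [0, 0, 0.008, 0, 0, 0],
    [0, 0, 0.008, 0, 0, 0],
    [0, 0, 0.008, 0, 0, 0],
    [0, 0, 0.006, 0, 0, 0],
    [0, 0, 0.003, 0, 0, 0],
    [0, 0, 0.002, 0, 0, 0],
    [0, 0, 0.001, 0, 0, 0],
    [0, 0, 0, 0, 0, 0],
  ],
)

```text
clock: 47.87
eef_pos: [587.8, 90.5, 103.7]
tcp_rot: [3.142, 0.0, 0.0]
contact_force: [-0.6, 0.8, -0.2]
opening: -0.001
```

Emit:
arm_command(
  targets=[
    [0, 0, 0.002, 0, 0, 0],
    [0, 0, 0.001, 0, 0, 0],
    [0, 0, 0, 0, 0, 0],
  ],
)

```text
clock: 48.12
eef_pos: [587.9, 90.5, 100.9]
tcp_rot: [-3.142, -0.0, 0.0]
contact_force: [-0.1, -0.1, 1.0]
opening: 0.001
```

Emit:
arm_command(
  targets=[
    [0, 0, 0.001, 0, 0, 0],
    [0, 0, 0.001, 0, 0, 0],
    [0, 0, 0, 0, 0, 0],
  ],
)

```text
clock: 48.37
eef_pos: [587.7, 90.4, 98.7]
tcp_rot: [3.142, 0.0, 0.0]
contact_force: [-0.0, 0.6, 0.4]
opening: -0.002
```

Emit:
arm_command(
  targets=[
    [0, 0, 0.001, 0, 0, 0],
    [0, 0, 0, 0, 0, 0],
  ],
)

```text
clock: 48.53
eef_pos: [587.8, 90.5, 98.5]
tcp_rot: [3.142, -0.0, 0.0]
contact_force: [-3.0, -0.3, 7.7]
opening: 0.003
```

Emit:
arm_command(
  targets=[
    [0, 0, 0.001, 0, 0, 0],
    [0, 0, 0, 0, 0, 0],
    [0, 0, -0.01, 0, 0, 0],
    [0, 0, -0.03, 0, 0, 0],
    [0, 0, -0.04, 0, 0, 0],
    [0, 0, -0.02, 0, 0, -0.1],
    [0.007, -0.0385, 0, 0, 0, 0],
    [0.003, -0.039, 0, 0, 0, 0],
    [-0.0024, -0.0393, 0, 0, 0, 0],
    [0, 0, 0, 0, 0, -0.106],
    [0, 0, 0, 0, 0, -0.106],
    [0, 0, 0, 0, 0, -0.106],
    [0, 0, 0, 0, 0, -0.106],
    [0, 0, 0, 0, 0, 0],
    [0, 0, 0, 0, 0, 0],
  ],
  fingers=0.045,
)

```text
clock: 49.78
eef_pos: [583.4, 207.4, 197.1]
tcp_rot: [-3.142, 0.0, 0.521]
contact_force: [-0.4, 0.0, -1.7]
opening: 0.527
```

```bash
python3 - <<'E'
from rig import r
from h import *
w=r.grab_frame("wrist"); cv2.imwrite("pics/ae_wrist.png",w["image"])
g=r.grab_frame("scene"); crop(g,200,110,400,270,3.9,"pics/ae_scene.png")
s=r.sense(); print(s["clock"],s["eef_pos"],s["tcp_rot"],s["contact_force"],go(s,[602,206.8,114],(np.pi,0,0.522)))
print(proj(w,[602,207,132]), proj(w,[602+25*np.cos(1.047),207-25*np.sin(1.047),132]))
E
```

```text
49.8833 [583.5530408  207.31704039 196.99414247] [-3.14153842e+00  1.77815437e-04  5.20711067e-01] [0.66994691 0.61403696 0.75836524] (array([15.8,  9.6, 83. ]), array([-0.   ,  0.   , -0.001]))
[303.73878333 236.62361845] [303.21915223 269.12188433]
```

View pics/ae_wrist.png

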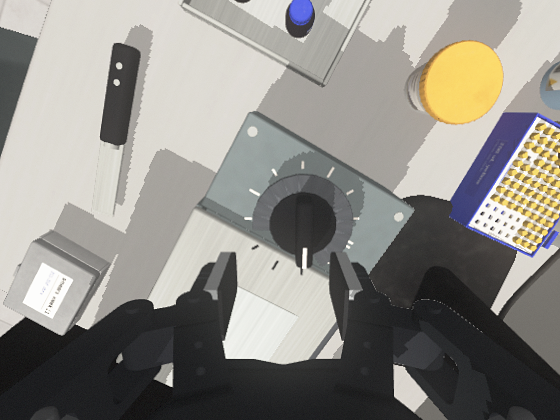

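View pics/ae_scene.png

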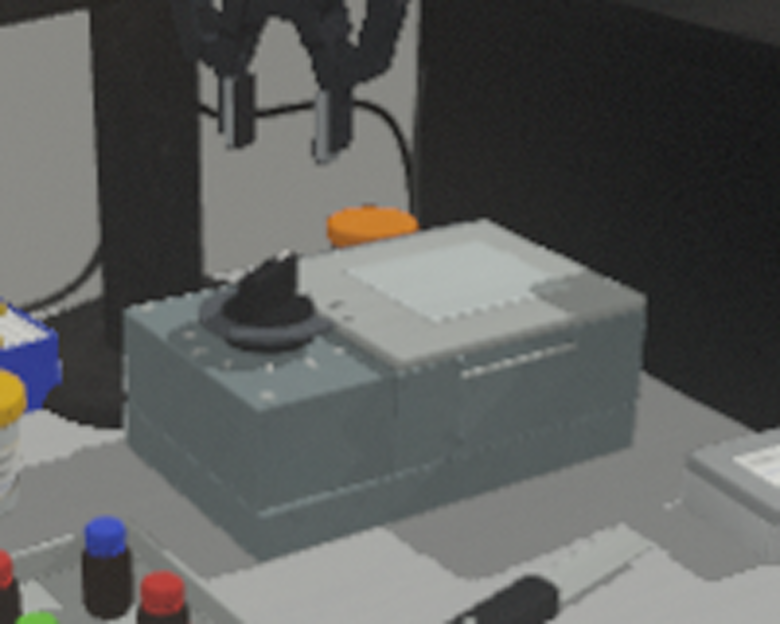

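Emit:
arm_command(
  targets=[
    [0.0158, 0.0096, 0, 0, 0, 0],
    [0, 0, 0.03, 0, 0, 0],
    [0, 0, 0.025, 0, 0, 0],
    [0, 0, 0.02, 0, 0, 0],
    [0, 0, 0.007, 0, 0, 0],
    [0, 0, 0, 0, 0, 0],
    [0, 0, 0, 0, 0, 0],
  ],
)

```text
clock: 50.47
eef_pos: [602.4, 207.1, 115.4]
tcp_rot: [3.142, -0.0, 0.523]
contact_force: [0.0, -0.3, -0.1]
opening: 0.524
```

Emit:
arm_command(
  targets=[
    [0, 0, 0, 0, 0, 0],
    [0, 0, 0, 0, 0, 0],
    [0, 0, 0, 0, 0, 0],
    [0, 0, 0, 0, 0, 0],
    [0, 0, 0, 0, 0, 0],
    [0, 0, 0, 0, 0, 0],
  ],
  fingers=0.0,
  squeeze=40,
)

```text
clock: 50.97
eef_pos: [601.7, 206.7, 116.4]
tcp_rot: [3.141, 0.001, 0.524]
contact_force: [-5.1, -2.8, 8.9]
opening: 0.127
```

Now left to 12 (yaw 1.571, turn -1.047).

Emit:
arm_command(
  targets=[
    [0, 0, 0, 0, 0, -0.1047],
    [0, 0, 0, 0, 0, -0.1047],
    [0, 0, 0, 0, 0, -0.1047],
    [0, 0, 0, 0, 0, -0.1047],
    [0, 0, 0, 0, 0, -0.1047],
    [0, 0, 0, 0, 0, -0.1047],
    [0, 0, 0, 0, 0, -0.1047],
    [0, 0, 0, 0, 0, -0.1047],
    [0, 0, 0, 0, 0, -0.1047],
    [0, 0, 0, 0, 0, -0.1047],
    [0, 0, 0, 0, 0, 0],
    [0, 0, 0, 0, 0, 0],
    [0, 0, 0, 0, 0, 0],
  ],
)

```text
clock: 52.05
eef_pos: [601.5, 206.5, 116.4]
tcp_rot: [-3.141, 0.001, 1.571]
contact_force: [-6.0, -4.2, 9.3]
opening: 0.128
```

```bash
python3 - <<'E'
from rig import r
from h import *
w=r.grab_frame("wrist"); cv2.imwrite("pics/af_wrist.png",w["image"])
s=r.sense(); print(s["clock"],s["eef_pos"],s["tcp_rot"],s["contact_force"])
E
```

```text
52.1 [601.49787482 206.45516033 116.41964866] [-3.14078378e+00  8.34436667e-04  1.57110388e+00] [-5.76412246 -3.03417053  9.94481368]
```

View pics/af_wrist.png

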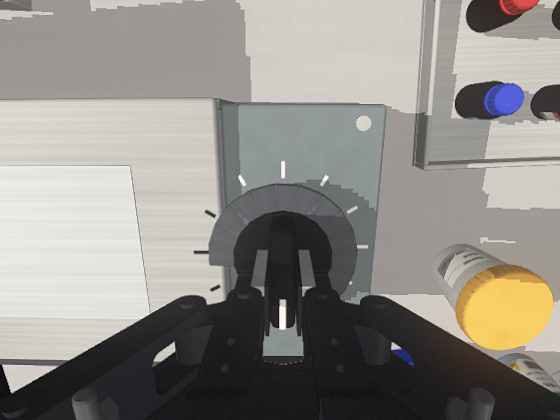

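Emit:
arm_command(
  targets=[
    [0, 0, 0, 0, 0, 0],
    [0, 0, 0, 0, 0, 0],
    [0, 0, 0, 0, 0, 0],
    [0, 0, 0, 0, 0, 0],
    [0, 0, -0.02, 0, 0, 0],
    [0, 0, -0.03, 0, 0, 0],
    [0, 0, -0.04, 0, 0, 0],
    [0, 0, -0.03, 0, 0, 0],
    [0, -0.04, 0, 0, 0, 0],
    [0, -0.04, 0, 0, 0, 0],
    [0, -0.04, 0, 0, 0, 0],
    [0, -0.04, 0, 0, 0, 0],
    [0, -0.04, 0, 0, 0, 0],
    [0, 0, 0, 0, 0, 0],
    [0, 0, 0, 0, 0, 0],
    [0, 0, 0, 0, 0, 0],
  ],
  fingers=0.045,
)

```text
clock: 53.43
eef_pos: [402.9, 207.4, 235.5]
tcp_rot: [3.14, -0.001, 1.572]
contact_force: [0.2, 0.9, -1.0]
opening: 0.525
```

```bash
python3 - <<'E'
from rig import r
from h import *
f=r.grab_frame("top"); crop(f,130,90,410,300,2.8,"pics/ag_top.png")
g=r.grab_frame("scene"); crop(g,130,110,430,320,2.6,"pics/ag_scene.png")
w=r.grab_frame("wrist"); cv2.imwrite("pics/ag_wrist.png",w["image"])
s=r.sense(); print(s["clock"],s["eef_pos"],s["contact_force"])
E
```

```text
53.5833 [403.34184781 207.19144347 234.96923625] [0.41397907 0.60379593 0.01309051]
```

View pics/ag_top.png

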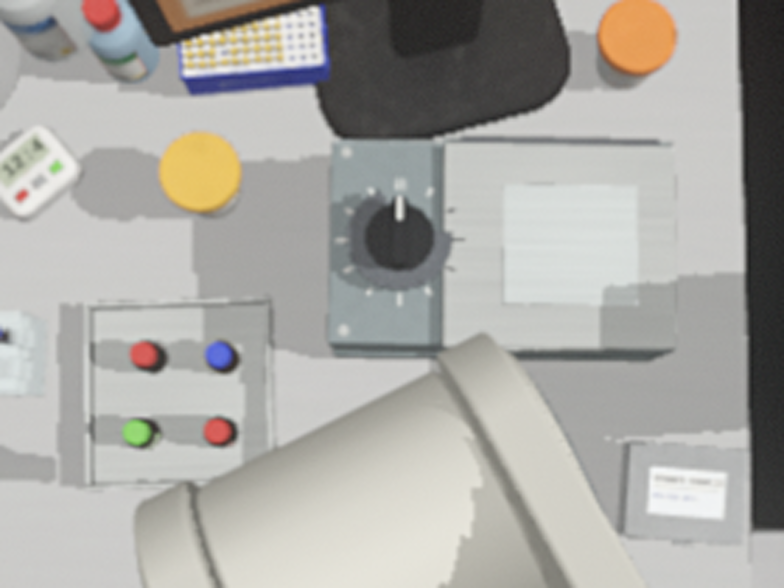

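View pics/ag_scene.png

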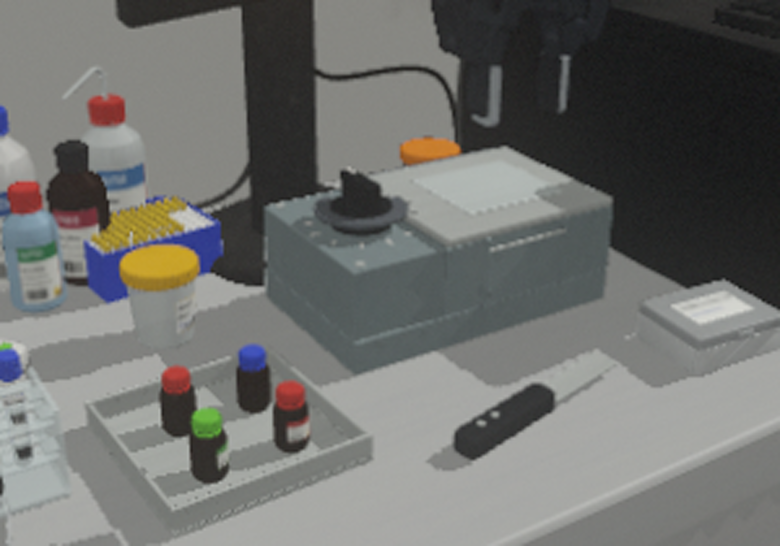

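The views show the dial at 12, the lid shut, four vials standing in the tray and the tool flat on the bench. The slide box and cup look untouched, so I'm handing it in.

```bash
python3 -c "
from rig import r
print(r.sign_off())"
```

```text
the job is handed in; nothing more can be done
None
```

The job is done and handed in at about 54 s on the robot's clock.

- **Dial:** I turned it right to 3, left to 11 and right to 2, holding for about a second or less on each. The wrist pictures showed the pointer opposite the right tick each time.
- **Lid:** I put the pry tool's blade in the front slot and raised the lid to about 1.4 rad. I did this by lifting the whole tool, not by tilting it over the front wall. I then laid the tool back on the bench where it had been.
- **Vials:** All four were in the safe and now stand upright in the tray. Before I closed the lid, the views showed the safe empty.
- **Closing:** I pulled the lid forward with an open finger, then pressed it down until it stopped at 98.5 mm (the shut lid's top is at 98 mm). I then turned the dial back to 12.

**Last checks:** The final top and side pictures show the lid flush, the pointer at 12 and the four vials standing. The tool lies flat, and the slide box and cup look where they were. The gripper was clear with near-zero contact force.

Contact force stayed low throughout. The highest reading was about 35 N, for a moment, while pressing the held tool onto the bench. I noticed no knock to the tray or tool. No check failed, and sign-off reported no verdict, as expected.

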